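# Change over the label station's roller feeder

### The job

Change over the labelling station: slide the spent cardboard core off its spindle into the red tray, set every carton from the bench on the blue-striped roller lane, and slide every roll of label tape up off its spindle and lay it, same way up, on the yellow-striped lane, so that they roll forward and queue closed up against the stops. When everything is in place and at rest, press the green ready button fully down and release it, and leave the other things on the bench where they are.

Things in the scene. Friction and masses are not known exactly. Their poses are not given: they have to be found in the camera images.
- carton1: cardboard carton with a blue band, 66 mm long (x) x 56 mm wide (y) x 50 mm high, about 130 g, standing loose on the bench left of the feeder; origin at the centre of its underside, z up. It fits the lane only with its 66 mm length along the lane. May be absent
- carton2: cardboard carton with a blue band, 66 mm long (x) x 56 mm wide (y) x 50 mm high, about 130 g, standing loose on the bench left of the feeder; origin at the centre of its underside, z up. It fits the lane only with its 66 mm length along the lane. May be absent
- carton3: cardboard carton with a blue band, 66 mm long (x) x 56 mm wide (y) x 50 mm high, about 130 g, standing loose on the bench left of the feeder; origin at the centre of its underside, z up. It fits the lane only with its 66 mm length along the lane. May be absent
- roll1: roll of yellow label tape, ring 60 mm outside diameter, 26 mm bore, 40 mm high, about 110 g, lying flat on the rack round an upright spindle; origin at the centre of its underside, z along its bore. May be absent
- roll2: roll of orange label tape, ring 60 mm outside diameter, 26 mm bore, 40 mm high, about 110 g, lying flat on the rack round an upright spindle; origin at the centre of its underside, z along its bore. May be absent
- roll3: roll of white label tape, ring 60 mm outside diameter, 26 mm bore, 40 mm high, about 110 g, lying flat on the rack round an upright spindle; origin at the centre of its underside, z along its bore. May be absent
- lane_c: sloped roller lane for the cartons (the left one seen from the robot), blue strips on its guides. Origin on the stop's face, mid-width, on the plane of the roller tops; x points down the slope to the stop (away from the robot), z square to the rollers, y across to the left. Rollers from x = -275 mm to 0; 64 mm wide between guides rising 14 mm above the rollers
- lane_r: sloped roller lane for the label rolls (the right one seen from the robot), yellow strips on its guides. Origin on the stop's face, mid-width, on the plane of the roller tops; x points down the slope to the stop (away from the robot), z square to the rollers, y across to the left. Rollers from x = -275 mm to 0; 64 mm wide between guides rising 14 mm above the rollers
- feeder: fixed feeder carrying both lanes, side by side, centrelines 100 mm apart, slope 0.14 rad down away from the robot, roller tops 50 mm above the bench at the stop, 88 mm at the upper end; white labeller behind the stops. Origin on the bench, mid-width, 140 mm before the stops
- load_c (a point): loading point of the blue lane: on the plane of the roller tops, mid-width, 230 mm up-slope from the stop. Goods set down here and let go roll on free-running 18 mm rollers to the stop or the one before within 2 s. A clear hood 65 mm above the rollers covers the last 85 mm before the stop, so goods cannot be set down there
- load_r (a point): loading point of the yellow lane, placed and working like that of the blue lane, with the same clear hood before its stop
- core: spent cardboard core, plain ring 44 mm outside diameter, 28 mm bore, 40 mm high, 30 g, standing round the winder's spindle; origin at the centre of its underside, z along its bore
- winder: fixed stand left of the feeder, green base 80 x 80 x 12 mm, origin under its centre; one upright steel spindle at its centre, 16 mm diameter, 60 mm above the base top, carries the core
- tray: fixed red open tray for waste, 140 x 140 mm outside, walls 5 mm thick and 35 mm high, floor 5 mm; origin under its centre
- rack: fixed grey spindle rack right of the feeder, base 340 x 90 x 12 mm, origin at the centre of its underside, row of spindles along its x at -120, 0 and +120 mm; each steel spindle 16 mm diameter stands 60 mm above the base top (20 mm above the roll on it), so a roll must be lifted straight up about 65 mm to clear it
- ready (a joint): travel of the green ready button, 0 up, 0.006 m fully down; pressed straight down, springs back, about 5 N
- ready_top (a point): centre of the top of the green ready button (30 mm across), on a white pedestal on the left side of the feeder
- tube_rack: pink microtube rack 70 x 200 x 30 mm (tubes stand 14 mm higher), bystander; origin under its centre
- marker: red marker pen 14 mm thick, 120 mm long, lying, bystander

How it is judged:
By the outcome, as a careful person would: the job done as asked, in the order asked, and still so for the second after the job is handed in, with the robot touching nothing.
Of carton1, carton2, carton3 only 2 to 3 are there at a start; the rules pass over those that are not, and their reading is None.
Of roll1, roll2, roll3 only 2 to 3 are there at a start; the rules pass over those that are not, and their reading is None.
At some moment in a run one of carton1, carton2, carton3 may be knocked a few centimetres aside while the robot is not near it.
It also fails if it takes over 208 s, if anything falls off the work surface, if the arm or the gripper's body presses on something with over 40 N, if the wrist force passes 120 N, or if a joint passes its speed limit or range.

### The arm

A 6-joint arm with a two-finger parallel gripper is mounted at the origin on the work surface. World frame = base frame: x ahead of the robot, y to its left, z up, the work surface at z = 0. Lengths are in mm, angles in rad, forces in N, time in s.
With the tool pointing down it reaches from about 275 to 825 mm from the base axis. Payload 5.2 kg.
Tool frame: the origin (TCP) lies on the front face of the gripper's body, between the roots of the fingers; the fingertips stand 84 mm ahead of it and the grasp point (between the pads) lies 65 mm ahead of it; y points along the fingers, x is the direction in which the jaws open and shut, and the axes are right-handed (so a half turn about y gives the same grasp; the last joint's range is limited). The gripper opens to 93 mm and grips with 3 to 60 N. Pads are 15 mm wide; open, the fingers measure 128 mm over their backs; the gripper's body (75 mm by 188 mm) begins 65 mm behind the grasp point.
Start: joints at [-1.392, 0.259, 1.535, -0, 1.348, -0.203], TCP at [204.946, -510.395, 302.753] pointing down, gripper open.
Joint ranges: [-3.14, 3.14], [-0.91, 2.08], [0.19, 2.58], [-1.22, 4.36], [0.22, 2.71], [-3.12, 3.12]. Speed limits (rad/s): [2.57, 2.57, 3.14, 3.14, 3.14, 3.14].

### API

Orientations are given as [roll, pitch, yaw] about the fixed x, y, z axes, in that order (R = Rz(yaw) Ry(pitch) Rx(roll)).
In Python, from bench import observe, get_image, camera_info, sign_off, search_frame, tip_of gives the robot as it stands.
- The arm moves only by the shell command python3 -m pendant 'ROWS' [FORCE]. ROWS is JSON, a list of rows, each a list of 7 numbers: the turn, a rotation vector about the world's x, y, z scaled (see below), then the shift along the world's x, y, z scaled (see below), then the opening, from 0 (shut) to 1 (fully open). A call has 1 to 20 rows; each row shifts and turns the commanded pose from where the row before left it; what a row does not reach is not made up. The controller multiplies each number of a shift by 0.8 m and each number of a turn by 6 degrees. A row lasts 1/8 s, in which the tool goes at most 62.5 mm and 10.7 degrees, less where a joint would pass 70% of its speed; a pose out of reach is approached as far as the arm can. A call with a number of a shift or a turn outside -1 to 1 is refused whole. A call with a gripper value outside its range is refused whole. The fingers move at their own pace and stop on an object; FORCE is the grip in N (left out, the last holds). Time passes only in rows, so rows that do not move let the fingers close. It gives the time, the measured TCP pose, the force and the opening at its end, in the units of the state.
- observe(): the state, without advancing time (a new reading comes with each control period).
- get_image(name): name is "scene" or "top"; returns the picture (480x640x3 uint8, red, green, blue); there is no depth.
- camera_info(name): a dict with "fx", "fy", "cx", "cy" (pixels), "R" (3x3) and "t" (3): a world point X has camera coordinates R X + t. Camera axes: x right, y down, z forward; pixel columns grow to the right and rows downward; lengths in mm; the calibration is good to about 2 mm. A picture is of the moment at which its call begins. camera_info takes no time and is no camera call.
- sign_off(): hands the job in, once; it reports no verdict.
Trained networks look in the newest picture that a camera, given by its name, has taken for a name from the list of things; names that differ only in an ending like _2 or _b are one class to them, and where a whole thing is asked for, a point or a joint stands for the part that bears it (a point fixed in the world has none). Each returns a list of dicts, best first, with "conf" (0 to 1); they miss things now and then, are a little off and sometimes report something else, mostly with a low value. They report only what shows in the picture. A call takes as long as a camera call.
- search_frame(name, camera): "centre" ([x, y, z] in mm, in world coordinates, good to about 4 mm: the middle of the surface that is visible of it).
- tip_of(name, camera): "centre" ([x, y, z] in mm, in world coordinates, good to about 4 mm: a listed point, or the origin of a listed thing).
The state is a dict: "time": time; "qpos": joint angles; "qd": joint speeds; "tau": joint torques, N m; "tool_pos": TCP position; "ee_rot": TCP orientation; "wrist_force": force on the tool from outside, world axes, zero at the start; "torque": the same for the moment, N m; "opening": opening from 0.0 (shut) to 1.0 (fully open).
Only numpy, scipy, OpenCV 4.12 (cv2) and the standard library are available. Lean on these libraries where they do the work, as an engineer would, in place of code of your own. Each camera call takes 0.05 s, during which the arm holds its last target. There are 200 camera calls.

## Working session

There is one attempt and no reset: what is moved stays moved. The work goes in short steps, Python scripts to look and compute and a shell command to move; the robot and the scene stay as the last step left them, time stands still between calls to the robot, and variables do not carry over. Pictures are saved under pics/ and viewed, about 12 in all and at most 16, crops included, and the job is handed in when it is done.

```bash
mkdir -p pics; ls; cat > h.py <<'E'
import numpy as np,cv2
from bench import *
def snap(cam,fn,crop=None,s=1):
    im=get_image(cam)[:,:,::-1].copy()
    if crop: a,b,c,d=crop; im=im[b:d,a:c]
    if s!=1: im=cv2.resize(im,None,fx=s,fy=s,interpolation=cv2.INTER_CUBIC)
    cv2.imwrite('pics/'+fn,im)
def proj(cam,X):
    c=camera_info(cam);p=np.array(c['R'])@np.array(X)+np.array(c['t'])
    return c['fx']*p[0]/p[2]+c['cx'],c['fy']*p[1]/p[2]+c['cy']
def ray(cam,u,v,z):
    c=camera_info(cam);R=np.array(c['R']);t=np.array(c['t'])
    o=-R.T@t;d=R.T@np.array([(u-c['cx'])/c['fx'],(v-c['cy'])/c['fy'],1])
    return o+d*(z-o[2])/d[2]
E
python3 - <<'E'
from h import *
snap('top','a.png');snap('scene','b.png')
for n in ['carton1','roll1','roll2','roll3','core','winder','tray','rack','feeder','load_c','load_r','ready_top','tube_rack','marker']:
    for cam in ['top','scene']:
        r=tip_of(n,cam)
        print(n,cam,[(np.round(k['centre']).tolist(),round(k['conf'],2)) for k in r if k['conf']>.2])
s=observe();print(s)
E
```

```text
pics
carton1 top [([380.0, 190.0, -0.0], 0.88), ([420.0, 318.0, -1.0], 0.7), ([524.0, 239.0, -3.0], 0.65)]
carton1 scene [([528.0, 244.0, 3.0], 0.93), ([417.0, 319.0, 0.0], 0.69), ([384.0, 190.0, -0.0], 0.65)]
roll1 top [([509.0, -298.0, 12.0], 0.92), ([634.0, -282.0, 13.0], 0.74), ([392.0, -307.0, 10.0], 0.59)]
roll1 scene [([392.0, -304.0, 10.0], 0.82), ([632.0, -281.0, 16.0], 0.75), ([510.0, -294.0, 16.0], 0.65)]
roll2 top [([509.0, -298.0, 12.0], 0.92), ([634.0, -282.0, 13.0], 0.74), ([392.0, -307.0, 10.0], 0.59)]
roll2 scene [([392.0, -304.0, 10.0], 0.82), ([632.0, -281.0, 16.0], 0.75), ([510.0, -294.0, 16.0], 0.65)]
roll3 top [([509.0, -298.0, 12.0], 0.92), ([634.0, -282.0, 13.0], 0.74), ([392.0, -307.0, 10.0], 0.59)]
roll3 scene [([392.0, -304.0, 10.0], 0.82), ([632.0, -281.0, 16.0], 0.75), ([510.0, -294.0, 16.0], 0.65)]
core top [([652.0, 316.0, 14.0], 0.69)]
core scene [([651.0, 316.0, 10.0], 0.82)]
winder top [([648.0, 316.0, 1.0], 0.81)]
winder scene [([657.0, 314.0, -1.0], 0.72)]
tray top [([531.0, 465.0, 2.0], 0.86)]
tray scene [([537.0, 471.0, 3.0], 0.66)]
rack top [([5
[... 839 characters left out ...]
0, 318.0, -1.0], 0.34)]
{'time': 1.5, 'qpos': array([-1.39180810e+00,  2.58613558e-01,  1.53503919e+00,  4.61017649e-07,
        1.34798086e+00, -2.02807802e-01]), 'qd': array([ 1.53322386e-03,  6.25734403e-04,  2.24653408e-03, -2.87239213e-05,
       -1.07770740e-03, -1.00613437e-03]), 'tau': array([-7.18929805e-04, -4.37196350e+01, -2.84305751e+01,  7.18335318e-02,
        3.13342747e-02, -6.60036079e-06]), 'tool_pos': array([ 204.94025793, -510.38589484,  302.72967724]), 'ee_rot': array([-1.57078764e+00,  4.00235658e-05, -1.18900040e+00]), 'wrist_force': array([ 0.43869822, -0.11208037, -0.79420058]), 'torque': array([ 0.02794358, -0.00637622, -0.02217007]), 'opening': 1.0028306105770362}
```

View pics/a.png

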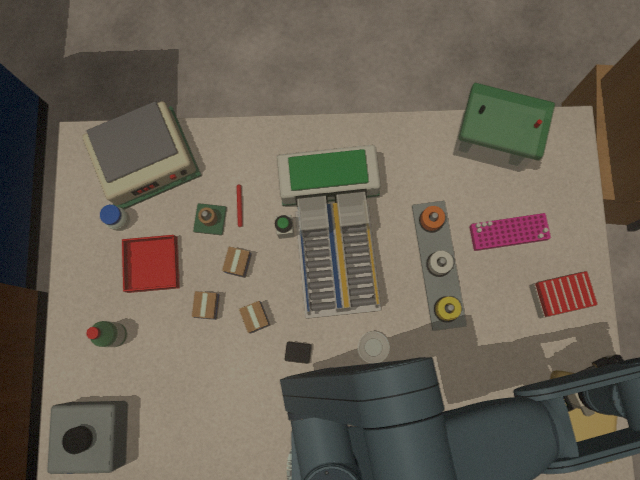

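View pics/b.png

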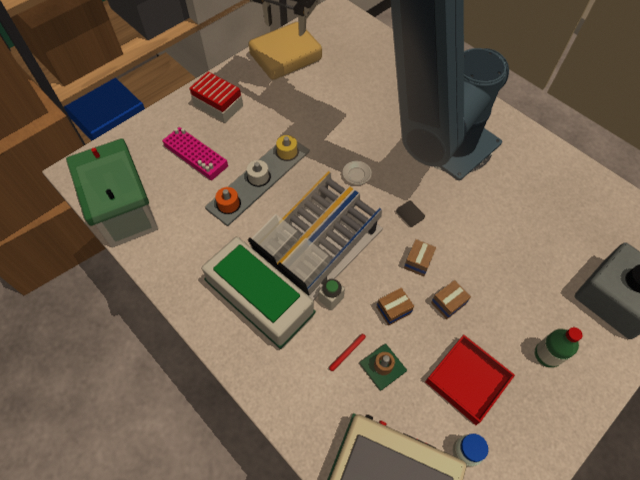

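The top view shows 3 cartons at px (236,262), (205,305) and (255,316), and 3 rolls at (433,217), (440,262) and (448,308). The core is at (208,215). The scene view agrees. Next I need the carton and feeder yaw from a close crop.

```bash
python3 - <<'E'
from h import *
im=cv2.imread('pics/a.png')
c=im[190:340,180:390];c=cv2.resize(c,None,fx=3.8,fy=3.8,interpolation=cv2.INTER_CUBIC)
# draw predicted lane model
a=0.085
def lane(o,pts):
    R=np.array([[np.cos(a),-np.sin(a),0],[np.sin(a),np.cos(a),0],[0,0,1]])@np.array([[np.cos(.14),0,np.sin(.14)],[0,1,0],[-np.sin(.14),0,np.cos(.14)]])
    return [o+R@np.array(p) for p in pts]
F=np.array([531.5,-30,0])
xh=np.array([np.cos(a),np.sin(a),0]);yh=np.array([-np.sin(a),np.cos(a),0])
for s in (50,-50):
    o=F+140*xh+s*yh+[0,0,50]
    print('load',lane(o,[(-230,0,0)]))
    P=lane(o,[(-275,-32,14),(-275,32,14),(-85,32,14),(-85,-32,14)])
    q=np.array([[(proj('top',p)[0]-180)*3.8,(proj('top',p)[1]-190)*3.8] for p in P]).astype(int)
    cv2.polylines(c,[q],True,(255,0,255),1)
cv2.imwrite('pics/c.png',c)
# carton segmentation
ci=camera_info('top');print(-np.array(ci['R']).T@np.array(ci['t']),ci['fx'])
E
```

```text
load [array([439.82224163,  12.3697393 ,  82.09491637])]
load [array([448.31200992, -87.26922815,  82.09491637])]
[ 287.48128242  -19.59800069 1536.30826781] 580.7992885026192
```

View pics/c.png

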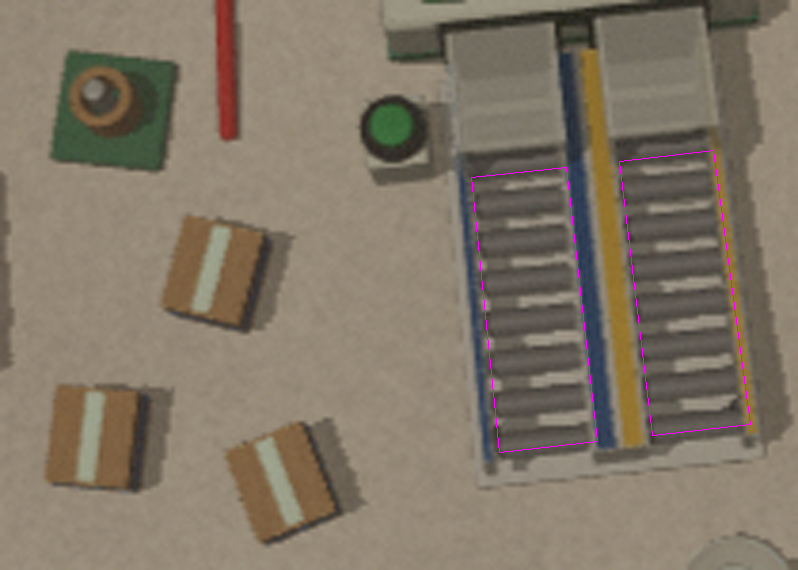

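The crop shows the white tape runs along each carton's 66 mm length. Their yaws are about −0.22, −0.07 and +0.35. The network load points fit the lanes better than the feeder origin does, and the lane yaw is about 0.07. Next I compute pixel-based positions and the first deltas.

```bash
python3 - <<'E'
from h import *
f=lambda u,v,z:np.round(ray('top',180+u/3.8,190+v/3.8,z),1)
print('core',f(101,97,52),'sp',f(95,91,72),'base',f(115,110,12))
print('A',f(214.5,272,50),'B',f(94.5,437,50),'C',f(282,482,50))
# orientation via rays along tape
for n,p,q in [('A',(223,228),(204,312)),('B',(93,392),(87,480)),('C',(263,440),(293,522)),('lane',(582,50),(622,447))]:
    d=f(*p,60)-f(*q,60);print(n,np.arctan2(d[1],d[0]))
print('btn',f(393,126,85))
for n,u,v in [('r2',432,212),('r3',440,258),('r1',449,306)]: print(n,ray('top',u,v,72).round(1))
E
python3 -m pendant '[[0,0,0,0,0,0,1]]' 12
```

```text
core [650.8 314.3  52. ] sp [650.3 314.   72. ] base [650.8 313.2  12. ]
A [526.2 235.1  50. ] B [415.6 315.8  50. ] C [382.3 189.   50. ]
A -0.2177464369105422
B -0.05436813647319729
C 0.3493558843477448
lane 0.07190506910004588
btn [617.1 108.8  85. ]
r2 [ 639.  -274.5   72. ]
r3 [ 518.3 -288.    72. ]
r1 [ 396.1 -303.3   72. ]
time: 1.62
tool_pos: [204.9, -510.4, 302.7]
ee_rot: [-1.571, 0.0, -1.189]
wrist_force: [0.7, -0.3, 0.2]
opening: 0.998
```

```bash
python3 -m pendant '[[0,0,-0.174,0.0328,0.0607,-0.009,0.75],[0,0,-0.174,0.0328,0.0607,-0.009,0.75],[0,0,-0.174,0.0328,0.0607,-0.009,0.75],[0,0,-0.174,0.0328,0.0607,-0.009,0.75],[0,0,-0.174,0.0328,0.0607,-0.009,0.75],[0,0,-0.174,0.0328,0.0607,-0.009,0.75],[0,0,-0.174,0.0328,0.0607,-0.009,0.75],[0,0,-0.174,0.0328,0.0607,-0.009,0.75],[0,0,-0.174,0.0328,0.0607,-0.009,0.75],[0,0,-0.174,0.0328,0.0607,-0.009,0.75],[0,0,-0.174,0.0328,0.0607,-0.009,0.75],[0,0,-0.174,0.0328,0.0607,-0.009,0.75],[0,0,-0.174,0.0328,0.0607,-0.009,0.75],[0,0,-0.174,0.0328,0.0607,-0.009,0.75],[0,0,-0.174,0.0328,0.0607,-0.009,0.75],[0,0,-0.174,0.0328,0.0607,-0.009,0.75],[0,0,-0.174,0.0328,0.0607,-0.009,0.75],[0,0,0,0,0,0,0.75]]'
```

```text
time: 3.88
tool_pos: [651.2, 318.5, 178.0]
ee_rot: [-1.572, 0.0, -1.495]
wrist_force: [-0.8, -0.7, -0.2]
opening: 0.749
```

```bash
python3 -m pendant '[[0,0,0,0,-0.004,-0.02,0.75],[0,0,0,0,0,-0.03,0.75],[0,0,0,0,0,-0.03,0.75],[0,0,0,0,0,-0.012,0.75],[0,0,0,0,0,0,0.4],[0,0,0,0,0,0,0.4],[0,0,0,0,0,0,0.4],[0,0,0,0,0,0,0.4],[0,0,0,0,0,0,0.3],[0,0,0,0,0,0,0.3]]' 10; python3 - <<'E'
from h import *
snap('scene','d.png',(300,230,560,450),3)
E
```

```text
time: 5.12
tool_pos: [651.6, 312.1, 108.0]
ee_rot: [-1.569, 0.0, -1.499]
wrist_force: [-1.0, -0.6, 5.8]
opening: 0.468
```

View pics/d.png

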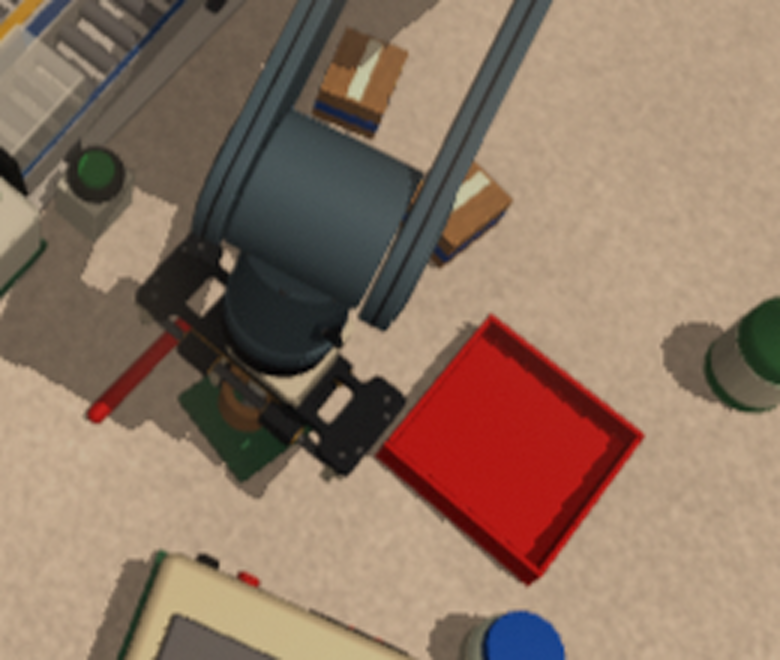

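```bash
python3 -m pendant '[[0,0,0,0,0,0.025,0.3],[0,0,0,0,0,0.035,0.3],[0,0,0,0,0,0.04,0.3],[0,0,0,0,0,0,0.3],[0,0,0,-0.03,0.039,0,0.3],[0,0,0,-0.0375,0.0485,0,0.3],[0,0,0,-0.0375,0.0485,0,0.3],[0,0,0,-0.03,0.039,0,0.3],[0,0,0,-0.0135,0.0188,-0.02,0.3],[0,0,0,0,0,-0.03,0.3],[0,0,0,0,0,-0.02,0.3],[0,0,0,0,0,0,0.3]]'
```

```text
time: 6.68
tool_pos: [531.8, 465.5, 127.9]
ee_rot: [-1.575, -0.002, -1.5]
wrist_force: [0.1, 0.7, 0.2]
opening: 0.464
```

```bash
python3 -m pendant '[[0,0,0,0,0,-0.02,0.3],[0,0,0,0,0,-0.01,0.3],[0,0,0,0,0,0,0.3],[0,0,0,0,0,0,0.65],[0,0,0,0,0,0,0.65],[0,0,0,0,0,0.03,0.65],[0,0,0,0,0,0.05,0.65],[0,0,0,0,0,0.04,0.8],[0,0,0,0,0,0,1]]'; python3 - <<'E'
from h import *
snap('top','e.png',(90,190,350,350),3)
get_image('scene')
for n in ['carton1','core']:
    for cam in ['top','scene']:
        print(n,cam,[(np.round(k['centre']).tolist(),round(k['conf'],2)) for k in tip_of(n,cam) if k['conf']>.3])
E
```

```text
time: 7.8
tool_pos: [533.6, 468.0, 207.0]
ee_rot: [-1.564, 0.004, -1.499]
wrist_force: [-0.3, 0.2, -0.3]
opening: 0.819
carton1 top [([524.0, 239.0, -2.0], 0.81), ([380.0, 191.0, -0.0], 0.76), ([417.0, 318.0, 0.0], 0.63)]
carton1 scene [([381.0, 192.0, -1.0], 0.94), ([417.0, 319.0, 0.0], 0.85), ([529.0, 240.0, 2.0], 0.6)]
core top [([534.0, 467.0, 5.0], 0.62)]
core scene [([530.0, 467.0, 5.0], 0.91)]
```

View pics/e.png

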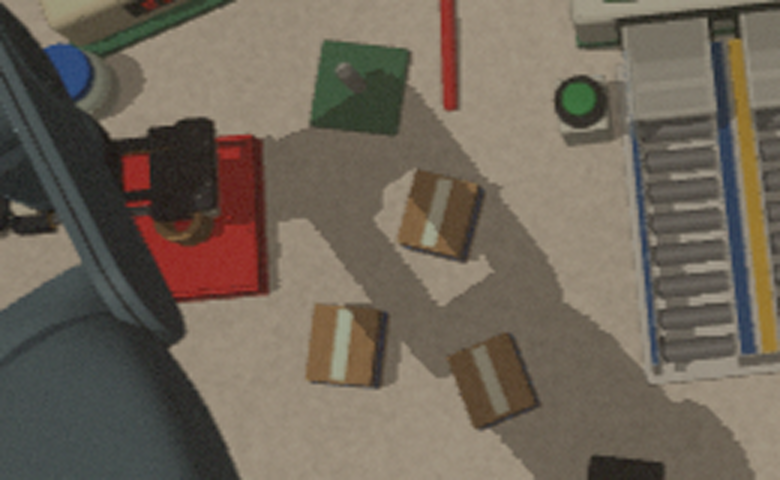

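Core is in the tray at px (185,225) of the crop, and the cartons haven't moved. Going for carton A.

```bash
python3 -m pendant '[[0,0,-0.555,-0.002,-0.045,0,1],[0,0,-0.555,-0.002,-0.0625,-0.015,1],[0,0,-0.555,-0.002,-0.0675,-0.02,1],[0,0,-0.555,-0.002,-0.0625,-0.02,1],[0,0,-0.555,-0.0015,-0.05,-0.015,1],[0,0,0,0,0,0,1],[0,0,0,0,0,0,1]]'
```

```text
time: 8.98
tool_pos: [524.9, 237.3, 146.6]
ee_rot: [-1.571, 0.0, -1.789]
wrist_force: [0.5, -0.2, -0.2]
opening: 1.0
```

```bash
python3 -m pendant '[[0,0,0,0.001,0.001,-0.025,1],[0,0,0,0,0,-0.025,1],[0,0,0,0,0,-0.008,1],[0,0,0,0,0,0,1],[0,0,0,0,0,0,0.5],[0,0,0,0,0,0,0.5],[0,0,0,0,0,0,0.5],[0,0,0,0,0,0,0.5],[0,0,0,0,0,0,0.5],[0,0,0,0,0,0.03,0.5],[0,0,0,0,0,0.05,0.5],[0,0,0,0,0,0.05,0.5],[0,0,0,0,0,0.05,0.5],[0,0,0,0,0,0,0.5]]' 15
```

```text
time: 10.72
tool_pos: [526.9, 238.1, 247.5]
ee_rot: [-1.565, 0.003, -1.789]
wrist_force: [1.1, -0.2, -1.7]
opening: 0.605
```

```bash
python3 -m pendant '[[-0.016,0.222,0.462,-0.013,-0.04,0,0.5],[-0.016,0.222,0.462,-0.02,-0.06,0,0.5],[-0.016,0.222,0.462,-0.022,-0.0675,0,0.5],[-0.016,0.222,0.462,-0.021,-0.0625,-0.01,0.5],[-0.016,0.222,0.462,-0.016,-0.045,-0.02,0.5],[-0.016,0.222,0.462,0,0,-0.02,0.5],[0,0,0,0,0,0,0.5],[0,0,0,0,0,0,0.5]]'; python3 - <<'E'
from h import *
snap('scene','f.png',(230,150,490,350),3)
E
```

```text
time: 11.72
tool_pos: [452.1, 18.7, 204.0]
ee_rot: [-1.709, -0.02, -1.497]
wrist_force: [-0.1, -0.1, -1.5]
opening: 0.603
```

View pics/f.png

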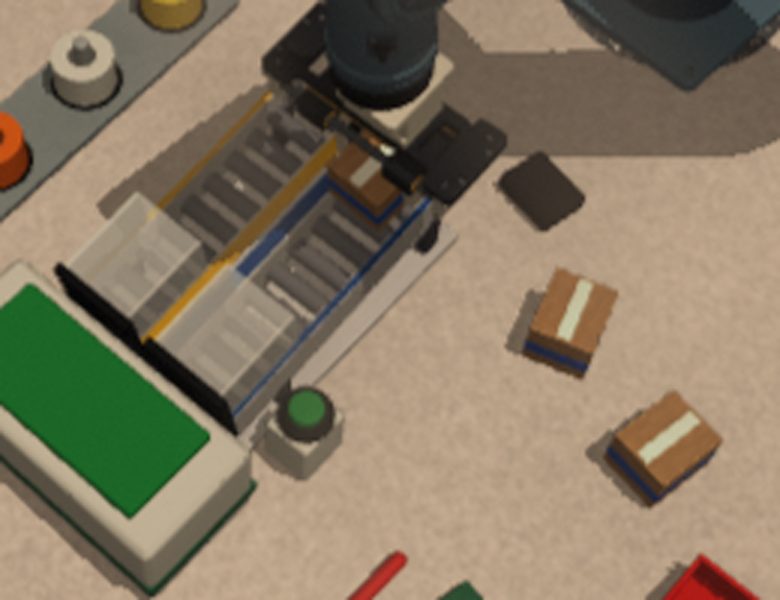

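```bash
python3 -m pendant '[[0,0,0,0.001,-0.001,-0.012,0.5],[0,0,0,0,0,-0.01,0.5],[0,0,0,0,0,-0.004,0.5],[0,0,0,0,0,0,0.5],[0,0,0,0,0,0,0.5]]'
```

```text
time: 12.4
tool_pos: [452.4, 17.2, 183.5]
ee_rot: [-1.709, -0.019, -1.497]
wrist_force: [-1.3, 0.8, -3.2]
opening: 0.606
```

```bash
python3 -m pendant '[[0,0,0,0,0,-0.003,0.5],[0,0,0,0,0,0,0.5],[0,0,0,0,0,0,0.8],[0,0,0,0,0,0,0.9],[0,0,0,0,0,0,0.9],[0,0,0,0.005,0,0.04,0.9],[0,0,0,0.005,0,0.05,1],[0,0,0,0,0.03,0.02,1]]'; python3 - <<'E'
from h import *
snap('top','g.png',(180,150,390,350),3)
get_image('scene')
for n in ['carton1']:
    for cam in ['top','scene']:
        print(n,cam,[(np.round(k['centre']).tolist(),round(k['conf'],2)) for k in tip_of(n,cam) if k['conf']>.3])
E
```

```text
time: 13.4
tool_pos: [461.9, 40.1, 271.3]
ee_rot: [-1.705, -0.022, -1.499]
wrist_force: [-0.7, -0.1, -0.6]
opening: 0.993
carton1 top [([416.0, 319.0, -2.0], 0.71), ([442.0, 15.0, 79.0], 0.59)]
carton1 scene [([385.0, 192.0, -0.0], 0.82), ([418.0, 318.0, -2.0], 0.79), ([442.0, 18.0, 86.0], 0.75)]
```

View pics/g.png

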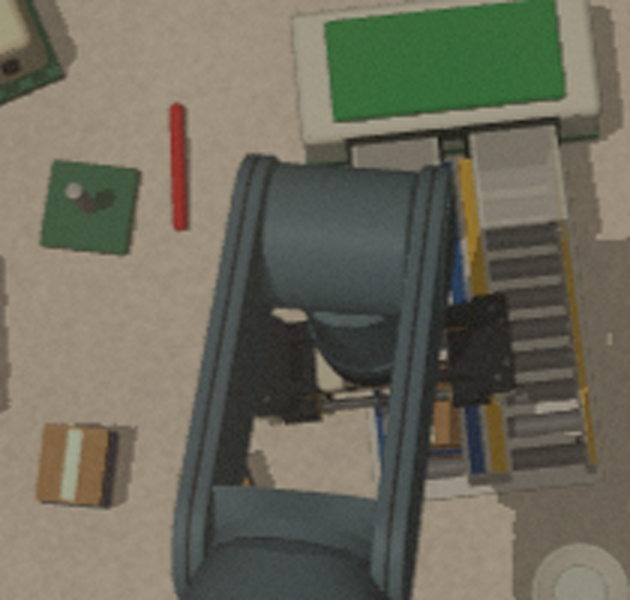

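```bash
python3 -m pendant '[[0.016,-0.222,0.445,-0.012,0.022,0,1],[0.016,-0.222,0.445,-0.02,0.038,0,1],[0.016,-0.222,0.445,-0.025,0.044,-0.02,1],[0.016,-0.222,0.445,-0.024,0.043,-0.05,1],[0.016,-0.222,0.445,-0.018,0.033,-0.05,1],[0.016,-0.222,0.445,0,0,-0.03,1],[0,0,0,0,0,0,1],[0,0,0,0,0,0,1]]'; python3 - <<'E'
from h import *
snap('scene','i.png',(230,150,490,350),3)
get_image('top')
for n in ['carton1']:
    for cam in ['top','scene']:
        print(n,cam,[(np.round(k['centre']).tolist(),round(k['conf'],2)) for k in tip_of(n,cam) if k['conf']>.3])
E
```

```text
time: 14.6
tool_pos: [381.6, 185.0, 149.7]
ee_rot: [-1.57, -0.04, -1.222]
wrist_force: [0.7, 0.1, 0.5]
opening: 1.005
carton1 top [([442.0, 11.0, 81.0], 0.65)]
carton1 scene [([442.0, 18.0, 84.0], 0.93), ([416.0, 319.0, 1.0], 0.71), ([382.0, 193.0, 1.0], 0.6), ([675.0, -66.0, 51.0], 0.36)]
```

View pics/i.png

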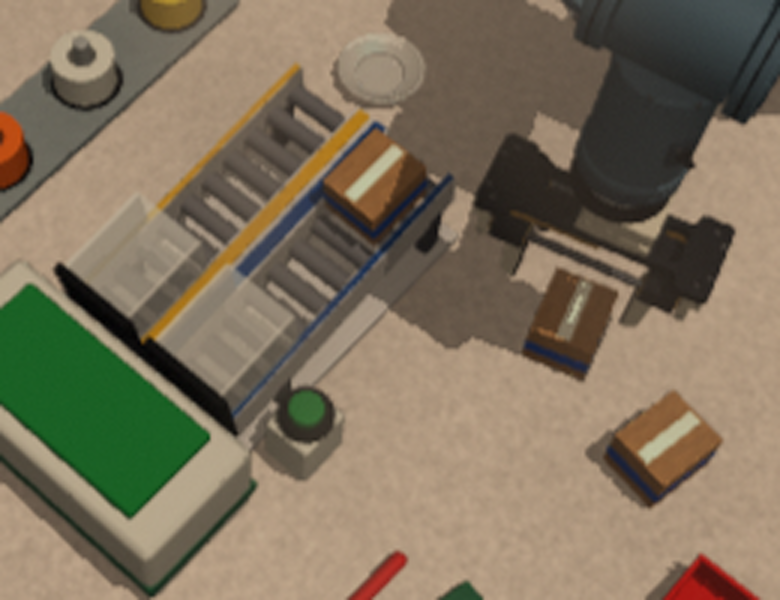

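The carton (crop px (375,180)) stands in the lane but hasn't rolled, so it is probably rubbing on or resting on a guide. I'll check the lane model against the first image.

```bash
cat >> h.py <<'E'
def Rl(a): return np.array([[np.cos(a),-np.sin(a),0],[np.sin(a),np.cos(a),0],[0,0,1]])@np.array([[np.cos(.14),0,np.sin(.14)],[0,1,0],[-np.sin(.14),0,np.cos(.14)]])
def draw(im,cam,P,off,s,col):
    q=np.array([[(proj(cam,p)[0]-off[0])*s,(proj(cam,p)[1]-off[1])*s] for p in P]).astype(int)
    cv2.polylines(im,[q],True,col,1)
E
python3 - <<'E'
from h import *
R=Rl(.072); L=np.array([439.5,17,82.5]); M=np.array([447,-82.5,82.5])
b=cv2.imread('pics/b.png'); t=cv2.imread('pics/a.png')
out=[]
for im,cam,off,wh in [(b,'scene',(275,165),(125,110)),(t,'top',(290,180),(100,140))]:
    c=im[off[1]:off[1]+wh[1],off[0]:off[0]+wh[0]];s=4.2;c=cv2.resize(c,None,fx=s,fy=s,interpolation=cv2.INTER_CUBIC)
    for o in (L,M):
        draw(c,cam,[o+R@np.array(p) for p in [(-45,-32,14),(-45,32,14),(145,32,14),(145,-32,14)]],off,s,(255,0,255))
    out.append(c)
c1,c2=out
h=max(c1.shape[0],c2.shape[0]);z=lambda c:np.pad(c,((0,h-c.shape[0]),(0,0),(0,0)))
cv2.imwrite('pics/j.png',cv2.resize(np.hstack([z(c1),z(c2)]),(800,int(h*800/(c1.shape[1]+c2.shape[1])))))
E
```

```text
(no output)
```

View pics/j.png

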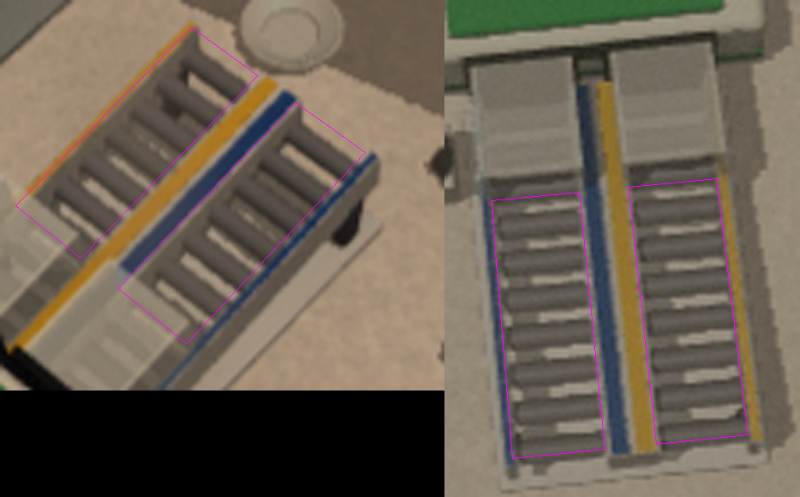

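In the scene view the model sits about 5 mm to −y of the real lane, so the carton is resting on the middle guide. I'll go back, re-grip it and shift it about +4.5 mm in y.

```bash
python3 -m pendant '[[-0.016,0.222,-0.445,0,0,0.06,1],[-0.016,0.222,-0.445,0.012,-0.03,0.053,1],[-0.016,0.222,-0.445,0.02,-0.05,0,1],[-0.016,0.222,-0.445,0.023,-0.055,0,1],[-0.016,0.222,-0.445,0.022,-0.05,0,1],[-0.016,0.222,-0.445,0.014,-0.022,0,1],[0,0,0,0,0,-0.02,1],[0,0,0,0,0,-0.03,1],[0,0,0,0,0,-0.02,1],[0,0,0,0,0,0,1],[0,0,0,0,0,0,1]]'
```

```text
time: 16.18
tool_pos: [454.6, 19.6, 184.2]
ee_rot: [-1.708, -0.02, -1.497]
wrist_force: [0.1, -0.3, 1.0]
opening: 1.004
```

Grip (it self-centres about the new y), lift slightly, set y to about 21.5, and lower.

```bash
python3 -m pendant '[[0,0,0,0,0,0,0.5],[0,0,0,0,0,0,0.5],[0,0,0,0,0,0,0.5],[0,0,0,0,0,0.005,0.5],[0,0,0,0,0.0025,0.002,0.5],[0,0,0,0,0,0,0.5],[0,0,0,0,0,-0.006,0.5],[0,0,0,0,0,-0.003,0.5],[0,0,0,0,0,0,0.5]]'; python3 - <<'E'
from h import *
snap('scene','k.png',(275,140,405,240),6)
E
```

```text
time: 17.3
tool_pos: [457.3, 20.9, 184.7]
ee_rot: [-1.701, -0.022, -1.498]
wrist_force: [2.5, 0.5, 17.6]
opening: 0.603
```

View pics/k.png

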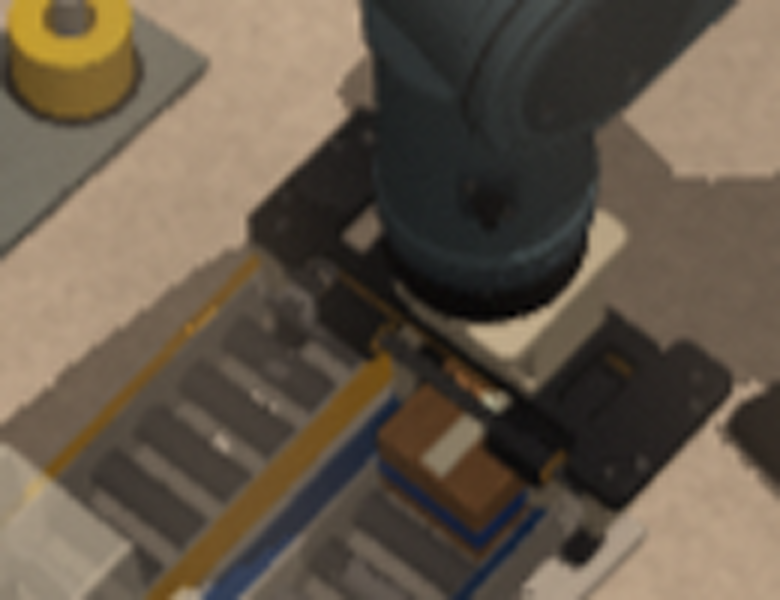

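```bash
python3 -m pendant '[[0,0,0,0,0,0.002,0.5],[0,0,0,0,0,0,0.9],[0,0,0,0,0,0,0.9],[0,0,0,0,0,0,0.9],[0,0,0,0.005,0,0.04,0.9],[0,0,0,0.005,0,0.06,1],[0,0,0,0,0.05,0,1],[0,0,0,0,0.05,0,1],[0,0,0,0,0,0,1]]'; python3 - <<'E'
from h import *
get_image('scene');snap('scene','l.png',(275,140,405,240),5)
print([(np.round(k['centre']).tolist(),round(k['conf'],2)) for k in tip_of('carton1','scene') if k['conf']>.3])
E
```

```text
time: 18.48
tool_pos: [461.7, 103.3, 263.3]
ee_rot: [-1.709, -0.019, -1.494]
wrist_force: [-0.3, -0.4, 0.9]
opening: 0.999
[([383.0, 194.0, -2.0], 0.87), ([420.0, 319.0, -2.0], 0.58)]
```

```bash
python3 -m pendant '[[0.016,-0.222,0.445,-0.015,0.02,-0.01,1],[0.016,-0.222,0.445,-0.025,0.03,-0.02,1],[0.016,-0.222,0.445,-0.03,0.03,-0.03,1],[0.016,-0.222,0.445,-0.02,0.02,-0.04,1],[0.016,-0.222,0.445,-0.009,0.01,-0.04,1],[0.016,-0.222,0.445,0,0,0,1],[0,0,0,0,0,0,1],[0,0,0,0,0,0,1]]'; python3 - <<'E'
from h import *
snap('scene','l.png',(250,150,430,300),4);get_image('top')
for cam in ['scene','top']:print([(np.round(k['centre']).tolist(),round(k['conf'],2)) for k in tip_of('carton1',cam) if k['conf']>.3])
E
```

```text
time: 19.62
tool_pos: [383.8, 188.9, 151.9]
ee_rot: [-1.57, -0.04, -1.223]
wrist_force: [0.6, 0.4, -0.5]
opening: 0.998
[([420.0, 319.0, -2.0], 0.79), ([384.0, 192.0, -1.0], 0.56)]
[([630.0, 33.0, 53.0], 0.54), ([382.0, 191.0, 1.0], 0.46)]
```

View pics/l.png

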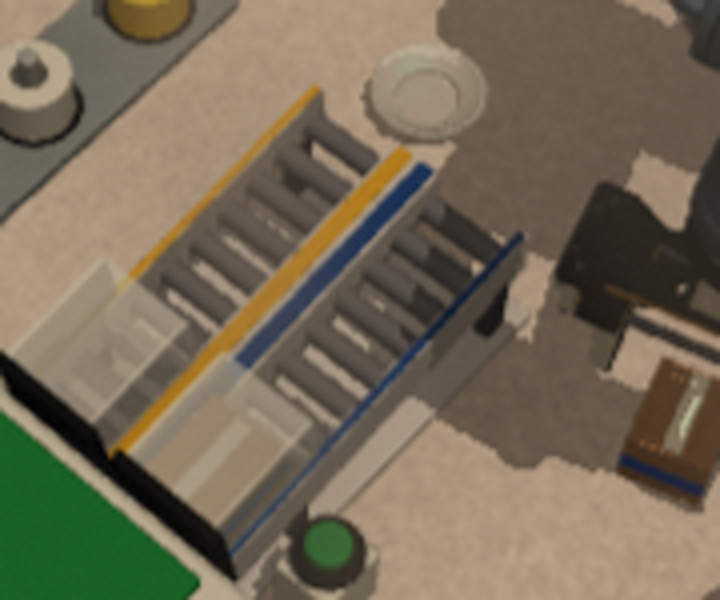

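Carton 1 is now at the stop under the hood (crop px (215,440)). Straighten the tool, then grip carton C.

```bash
python3 -m pendant '[[0.359,0.131,0,0,0.003,-0.01,1],[0,0,0,0,0,-0.03,1],[0,0,0,0,0,-0.025,1],[0,0,0,0,0,0,1],[0,0,0,0,0,0,0.5],[0,0,0,0,0,0,0.5],[0,0,0,0,0,0,0.5],[0,0,0,0,0,0,0.5],[0,0,0,0,0,0,0.5],[0,0,0,0,0,0.03,0.5],[0,0,0,0,0,0.05,0.5],[0,0,0,0,0,0.05,0.5],[0,0,0,0,0,0.04,0.5],[0,0,0,0,0,0,0.5],[0,0,0,0,0,0,0.5]]' 15
```

```text
time: 21.7
tool_pos: [382.3, 191.6, 234.3]
ee_rot: [-1.572, 0.001, -1.221]
wrist_force: [-0.3, -1.4, -1.5]
opening: 0.602
```

```bash
python3 -m pendant '[[0,0,-0.665,0.012,-0.03,0,0.5],[0,0,-0.665,0.02,-0.048,0,0.5],[0,0,-0.665,0.024,-0.055,0,0.5],[0,0,-0.665,0.021,-0.05,0,0.5],[-0.032,0.445,0,0.014,-0.03,0,0.5],[-0.032,0.445,0,0,0,-0.016,0.5],[-0.032,0.445,0,0,0,-0.02,0.5],[0,0,0,0,0,0,0.5],[0,0,0,0,0,0,0.5]]'
```

```text
time: 22.82
tool_pos: [455.4, 21.5, 206.1]
ee_rot: [-1.712, 0.001, -1.5]
wrist_force: [-0.3, -0.2, -2.6]
opening: 0.607
```

```bash
python3 -m pendant '[[0,0,0,0,0,-0.012,0.5],[0,0,0,0,0,-0.012,0.5],[0,0,0,0,0,-0.005,0.5],[0,0,0,0,0,0,0.5],[0,0,0,0,0,0,0.5]]'
```

```text
time: 23.45
tool_pos: [456.0, 21.4, 183.7]
ee_rot: [-1.71, 0.0, -1.5]
wrist_force: [-0.1, 1.1, -1.5]
opening: 0.602
```

```bash
python3 -m pendant '[[0,0,0,0,0,-0.003,0.5],[0,0,0,0,0,0,0.5],[0,0,0,0,0,0,0.9],[0,0,0,0,0,0,0.9],[0,0,0,0,0,0,0.9],[0.032,-0.445,0,0.005,0,0.04,0.9],[0.032,-0.445,0,0.005,0,0.06,1],[0.032,-0.445,0,0,0.05,0,1],[0,0,0,0,0.07,0,1],[0,0,0,0,0.075,0,1],[0,0,0,-0.01,0.07,0,1],[0,0,0,-0.02,0.06,0,1],[0,0,0,-0.02,0.03,-0.02,1],[0,0,0,0,0,0,1]]'; python3 - <<'E'
from h import *
snap('scene','m.png',(250,150,430,300),4);get_image('top')
for cam in ['scene','top']:print([(np.round(k['centre']).tolist(),round(k['conf'],2)) for k in tip_of('carton1',cam) if k['conf']>.3])
E
```

```text
time: 25.2
tool_pos: [421.9, 306.6, 244.0]
ee_rot: [-1.573, -0.0, -1.496]
wrist_force: [-0.3, -0.5, -0.3]
opening: 0.998
[([420.0, 318.0, -2.0], 0.86), ([564.0, 28.0, 62.0], 0.75)]
[([564.0, 29.0, 60.0], 0.92), ([417.0, 321.0, -1.0], 0.65), ([592.0, -490.0, 1.0], 0.45)]
```

View pics/m.png

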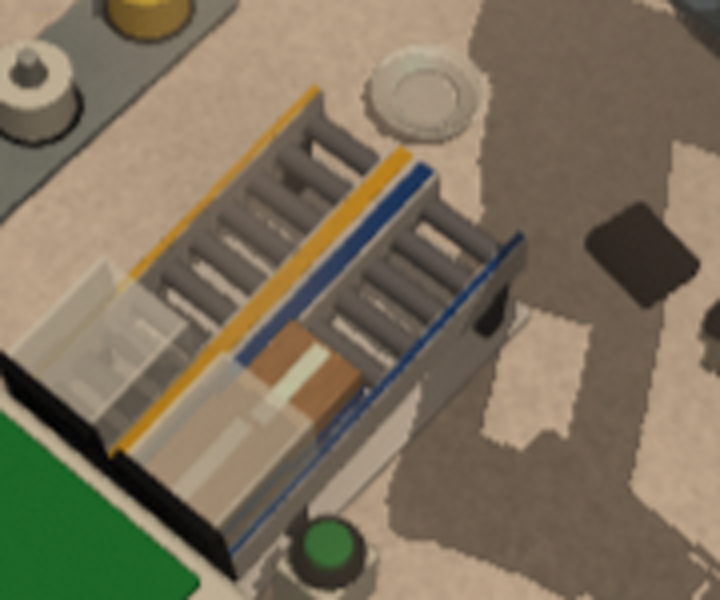

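Two cartons are queued. Now carton B.

```bash
python3 -m pendant '[[0,0,-0.42,-0.003,0.01,-0.03,1],[0,0,-0.42,0,0,-0.04,1],[0,0,-0.42,0,0,-0.04,1],[0,0,0,0,0,0,1],[0,0,0,0,0,0,1]]'
```

```text
time: 26.02
tool_pos: [422.6, 313.1, 158.4]
ee_rot: [-1.569, 0.001, -1.632]
wrist_force: [0.4, 0.5, 1.1]
opening: 1.0
```

```bash
python3 -m pendant '[[0,0,0,-0.005,0.006,-0.02,1],[0,0,0,0,0,-0.03,1],[0,0,0,0,0,-0.022,1],[0,0,0,0,0,0,1],[0,0,0,0,0,0,0.5],[0,0,0,0,0,0,0.5],[0,0,0,0,0,0,0.5],[0,0,0,0,0,0,0.5],[0,0,0,0,0,0,0.5],[0,0,0,0,0,0.03,0.5],[0,0,0,0,0,0.05,0.5],[0,0,0,0,0,0.05,0.5],[0,0,0,0,0,0.05,0.5],[0,0,0,0,0,0,0.5],[0,0,0,0,0,0,0.5]]' 15
```

```text
time: 27.9
tool_pos: [416.8, 317.8, 242.6]
ee_rot: [-1.572, -0.0, -1.632]
wrist_force: [-0.1, -0.6, -1.6]
opening: 0.607
```

```bash
python3 -m pendant '[[0,0,0.317,0.006,-0.03,0,0.5],[0,0,0.317,0.007,-0.055,0,0.5],[0,0,0.317,0.007,-0.07,0,0.5],[0,0,0.317,0.007,-0.075,0,0.5],[-0.032,0.445,0,0.007,-0.065,0,0.5],[-0.032,0.445,0,0.007,-0.05,-0.016,0.5],[-0.032,0.445,0,0.007,-0.026,-0.02,0.5],[0,0,0,0,0,-0.01,0.5],[0,0,0,0,0,0,0.5],[0,0,0,0,0,0,0.5]]'
```

```text
time: 29.15
tool_pos: [455.4, 22.3, 206.7]
ee_rot: [-1.711, 0.001, -1.498]
wrist_force: [0.2, 0.1, -0.7]
opening: 0.602
```

```bash
python3 -m pendant '[[0,0,0,0,-0.001,-0.012,0.5],[0,0,0,0,0,-0.012,0.5],[0,0,0,0,0,-0.006,0.5],[0,0,0,0,0,0,0.5],[0,0,0,0,0,0,0.5],[0,0,0,0,0,0,0.9],[0,0,0,0,0,0,0.9],[0,0,0,0,0,0,0.9],[0.032,-0.445,0,0.005,0,0.04,0.9],[0.032,-0.445,0,0.005,0,0.06,1],[0.032,-0.445,0,0,-0.04,0,1],[0,0,0,-0.01,-0.06,0,1],[0,0,0,-0.01,-0.07,0,1],[0,0,0,-0.01,-0.07,0,1],[0,0,0,-0.01,-0.07,0,1],[0,0,0,-0.01,-0.05,0,1],[0,0,0,-0.01,-0.03,-0.02,1],[0,0,0,0,0,0,1],[0,0,0,0,0,0,1]]'; python3 - <<'E'
from h import *
snap('scene','n.png',(190,120,430,300),3);get_image('top')
for n in ['carton1','roll1','ready_top']:
  for cam in ['scene','top']:print(n,[(np.round(k['centre']).tolist(),round(k['conf'],2)) for k in tip_of(n,cam) if k['conf']>.3])
E
```

```text
time: 31.52
tool_pos: [415.9, -290.8, 246.9]
ee_rot: [-1.571, 0.001, -1.499]
wrist_force: [-0.1, -0.4, -0.2]
opening: 1.0
carton1 [([504.0, 20.0, 74.0], 0.91), ([566.0, 33.0, 64.0], 0.63), ([535.0, -24.0, -1.0], 0.45)]
carton1 [([568.0, 31.0, 67.0], 0.74), ([503.0, 24.0, 72.0], 0.73)]
roll1 [([629.0, -281.0, 17.0], 0.82), ([510.0, -297.0, 14.0], 0.72), ([394.0, -305.0, 12.0], 0.55), ([503.0, 21.0, 71.0], 0.31)]
roll1 [([632.0, -283.0, 8.0], 0.97), ([509.0, -297.0, 15.0], 0.78), ([391.0, -308.0, 7.0], 0.66), ([672.0, -66.0, 49.0], 0.41)]
ready_top [([621.0, 117.0, 82.0], 0.7)]
ready_top [([618.0, 110.0, 84.0], 0.61)]
```

View pics/n.png

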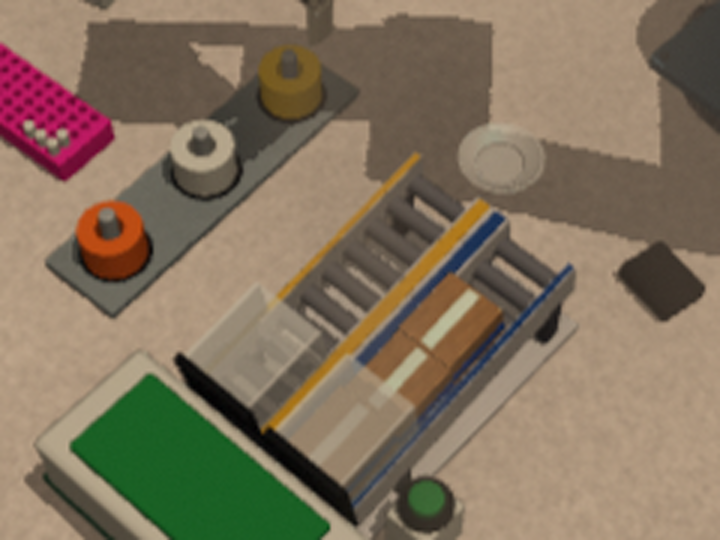

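All three cartons are queued, at (503,22) and (567,32) plus the first under the hood. Now the yellow roll.

```bash
python3 -m pendant '[[0,0,0,-0.015,-0.01,-0.03,1],[0,0,0,-0.014,-0.009,-0.04,1],[0,0,0,0,0,-0.03,1],[0,0,0,0,0,0,1],[0,0,0,0,0,0,1]]'
```

```text
time: 32.55
tool_pos: [393.1, -307.0, 167.6]
ee_rot: [-1.57, -0.0, -1.499]
wrist_force: [0.3, 0.8, 0.3]
opening: 1.0
```

```bash
python3 -m pendant '[[0,0,0,0,0,-0.025,1],[0,0,0,0,0,-0.03,1],[0,0,0,0,0,-0.0125,1],[0,0,0,0,0,0,1],[0,0,0,0,0,0,0.5],[0,0,0,0,0,0,0.5],[0,0,0,0,0,0,0.5],[0,0,0,0,0,0,0.5],[0,0,0,0,0,0,0.5]]' 15
```

```text
time: 33.67
tool_pos: [392.7, -306.8, 113.1]
ee_rot: [-1.57, 0.0, -1.499]
wrist_force: [-0.5, 0.1, 3.2]
opening: 0.649
```

```bash
python3 -m pendant '[[0,0,0,0,0,0.03,0.5],[0,0,0,0,0,0.045,0.5],[0,0,0,0,0,0.05,0.5],[0,0,0,0,0,0.045,0.5],[0,0,0,0.01,0.03,0,0.5],[0,0,0,0.015,0.055,0,0.5],[0,0,0,0.018,0.065,0,0.5],[-0.032,0.445,0,0.018,0.06,0,0.5],[-0.032,0.445,0,0.015,0.05,-0.01,0.5],[-0.032,0.445,0,0.009,0.026,-0.02,0.5],[0,0,0,0,0,-0.02,0.5],[0,0,0,0,0,0,0.5],[0,0,0,0,0,0,0.5]]'; python3 - <<'E'
from h import *
snap('scene','o.png',(250,130,390,250),5)
E
```

```text
time: 35.3
tool_pos: [460.7, -78.1, 209.1]
ee_rot: [-1.711, 0.0, -1.499]
wrist_force: [-0.3, 0.5, -0.1]
opening: 0.652
```

View pics/o.png

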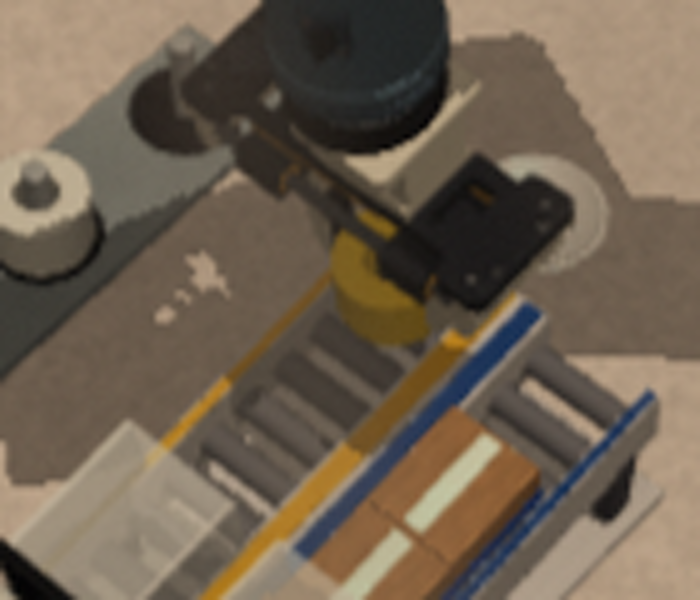

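```bash
python3 -m pendant '[[0,0,0,0,0,-0.012,0.5],[0,0,0,0,0,-0.012,0.5],[0,0,0,0,0,-0.005,0.5],[0,0,0,0,0,0,0.5],[0,0,0,0,0,0,0.5],[0,0,0,0,0,0,0.5]]'
```

```text
time: 36.1
tool_pos: [462.7, -80.1, 187.6]
ee_rot: [-1.705, -0.005, -1.499]
wrist_force: [0.0, -7.0, 12.3]
opening: 0.674
```

Contact pushes −y, so I follow it by about 2 mm, ease up slightly, and release.

```bash
python3 -m pendant '[[0,0,0,0,-0.0025,0.002,0.5],[0,0,0,0,0,0,0.5],[0,0,0,0,0,0,0.5]]'
```

```text
time: 36.48
tool_pos: [461.8, -80.7, 187.9]
ee_rot: [-1.708, -0.002, -1.499]
wrist_force: [3.0, -2.8, 5.9]
opening: 0.674
```

```bash
python3 -m pendant '[[0,0,0,0,0,0,0.9],[0,0,0,0,0,0,0.9],[0,0,0,0,0,0,0.9],[0.032,-0.445,0,0.005,0,0.04,0.9],[0.032,-0.445,0,0.005,0,0.06,1],[0.032,-0.445,0,0,-0.04,0,1],[0,0,0,0.01,-0.06,0,1],[0,0,0,0.01,-0.07,0,1],[0,0,0,0.01,-0.05,0,1],[0,0,0,0.01,-0.035,0,1],[0,0,0,0.005,-0.02,0,1],[0,0,0,0,0,0,1]]'; python3 - <<'E'
from h import *
snap('scene','p.png',(190,120,430,300),3);get_image('top')
for n in ['roll1']:
  for cam in ['scene','top']:print(n,[(np.round(k['centre']).tolist(),round(k['conf'],2)) for k in tip_of(n,cam) if k['conf']>.3])
E
```

```text
time: 37.98
tool_pos: [504.5, -300.1, 266.6]
ee_rot: [-1.571, 0.001, -1.5]
wrist_force: [-0.0, 0.7, 0.2]
opening: 1.001
roll1 [([629.0, -281.0, 17.0], 0.97), ([445.0, -72.0, 87.0], 0.95)]
roll1 [([635.0, -280.0, 11.0], 0.98), ([447.0, -78.0, 88.0], 0.75), ([510.0, -298.0, 16.0], 0.48)]
```

View pics/p.png

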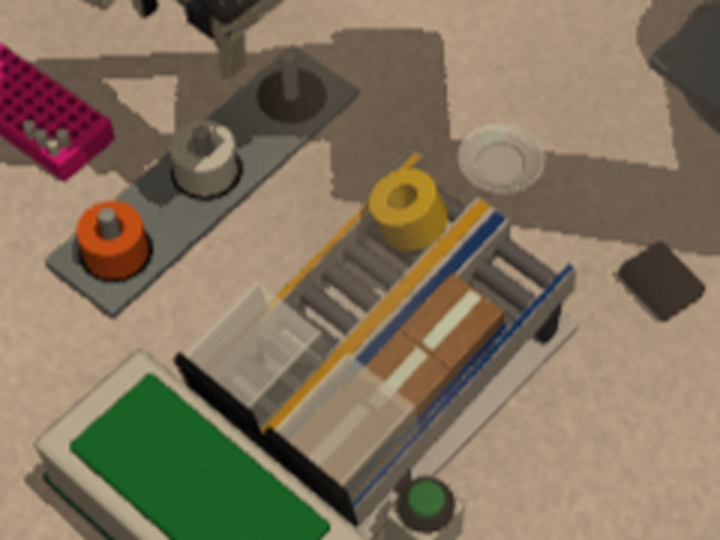

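The roll (crop px (408,205)) hasn't rolled, so it is perched on a guide. I'll measure the lane sides numerically in both pictures using strip-colour profiles.

```bash
python3 - <<'E'
from h import *
from scipy.ndimage import map_coordinates
a=.072;R=Rl(a);O=(np.array([447,-79,83.])+np.array([447-7.2,-79+99.7,83.]))/2  # mid between lanes at load
for cam,fn in [('top','a.png'),('scene','b.png')]:
    im=cv2.imread('pics/'+fn).astype(float)
    ys=np.arange(-110,110,1.0)
    for x0,x1 in [(-30,45),(60,130)]:
        acc=0
        for x in np.arange(x0,x1,3.):
            P=np.array([proj(cam,O+R@np.array([x,y,14.])) for y in ys])
            acc=acc+np.stack([map_coordinates(im[:,:,c],[P[:,1],P[:,0]],order=1) for c in range(3)],1)
        acc/=len(np.arange(x0,x1,3.))
        yel=acc[:,2]-acc[:,0]; 
        def edges(s,thr):
            m=s>thr;i=np.where(np.diff(m.astype(int))!=0)[0]
            return [round(float(ys[k]+(thr-s[k])/(s[k+1]-s[k])),1) for k in i]
        print(cam,x0,'yellow',edges(yel,70),'blue',edges(-yel,15), 'max',yel.max().round(),(-yel).max().round())
E
```

```text
Traceback (most recent call last):
  File "h.py", line 9, in proj
    c=camera_info(cam);p=np.array(c['R'])@np.array(X)+np.array(c['t'])
ValueError: time passes only in moves, steps and waits
```

```bash
sed -i 's/c=camera_info(cam);/c=CI(cam);/' h.py; sed -i '2a import functools\nCI=functools.lru_cache(None)(lambda n:camera_info(n))' h.py
cat > prof.py <<'E'
from h import *
from scipy.ndimage import map_coordinates
a=.072;R=Rl(a);O=(np.array([447,-79,83.])+np.array([447-7.2,-79+99.7,83.]))/2
for cam,fn in [('top','a.png'),('scene','b.png')]:
    im=cv2.imread('pics/'+fn).astype(float)
    ys=np.arange(-110,110,1.0)
    for x0,x1 in [(-30,45),(60,130)]:
        xs=np.arange(x0,x1,3.);acc=0
        for x in xs:
            P=np.array([proj(cam,O+R@np.array([x,y,14.])) for y in ys])
            acc=acc+np.stack([map_coordinates(im[:,:,c],[P[:,1],P[:,0]],order=1) for c in range(3)],1)
        acc/=len(xs);yel=acc[:,2]-acc[:,0]
        def edges(s,thr):
            m=s>thr;i=np.where(np.diff(m.astype(int))!=0)[0]
            return [round(float(ys[k]+(thr-s[k])/(s[k+1]-s[k])),1) for k in i]
        print(cam,x0,'yellow',edges(yel,60),'blue',edges(-yel,15),yel.max().round(),(-yel).max().round())
E
python3 prof.py
```

```text
top -30 yellow [-92.6, -86.9, -18.9, -6.5] blue [0.2, 10.7, 80.3, 84.1] 100.0 36.0
top 60 yellow [-91.9, -86.2, -18.2, -5.8] blue [0.8, 11.4, 81.0, 84.8] 100.0 35.0
scene -30 yellow [-93.6, -84.7, -19.2, -4.1] blue [0.7, 12.1, 80.5, 86.0] 139.0 49.0
scene 60 yellow [-92.3, -84.0, -18.4, -3.8] blue [2.2, 11.9, 81.7, 86.2] 121.0 32.0
```

```bash
cat > fit.py <<'E'
from h import *
from scipy.optimize import minimize
get_image('top');T=get_image('top')[:,:,::-1].copy();S=get_image('scene')[:,:,::-1].copy()
R0=Rl(.08)
th=np.linspace(0,2*np.pi,40)
def rv(v): return cv2.Rodrigues(np.array(v,float))[0]
def sil(cam,c,tx,ty):
    Rr=R0@rv([tx,ty,0]);P=[]
    for h in (0,40):
        for t in th: P.append(proj(cam,c+Rr@np.array([30*np.cos(t),30*np.sin(t),h])))
    return cv2.convexHull(np.array(P,np.float32)*4)
masks={}
for cam,im in (('top',T),('scene',S)):
    hsv=cv2.cvtColor(cv2.resize(im,None,fx=4,fy=4,interpolation=cv2.INTER_CUBIC),cv2.COLOR_BGR2HSV)
    m=cv2.inRange(hsv,(20,130,50),(32,255,255))
    hull=sil(cam,np.array([446,-78,88.]),0,0);w=np.zeros_like(m);cv2.fillConvexPoly(w,hull.astype(int),255)
    w=cv2.dilate(w,np.ones((9,9)),iterations=3);n,l,st,_=cv2.connectedComponentsWithStats(cv2.morphologyEx(m&w,cv2.MORPH_OPEN,np.ones((17,17))))
    k=1+np.argmax(st[1:,4]);masks[cam]=(l==k).astype(np.uint8);print(cam,st[k])
    c=cv2.convexHull(np.argwhere(masks[cam])[:,::-1].astype(np.int32));cv2.fillConvexPoly(masks[cam],c,1)
def cost(p):
    s=0
    for cam in masks:
        dx=p[5:7] if cam=='top' else (0,0)
        w=np.zeros_like(masks[cam]);cv2.fillConvexPoly(w,np.round(sil(cam,np.array([p[0],p[1],p[2]]),p[3],p[4])).astype(int),1)
        s+=1-(w&masks[cam]).sum()/(w|masks[cam]).sum()
    return s
for tx in (-.2,0,.2):
    r=minimize(cost,[446,-78,87,tx,0],method='Nelder-Mead',options=dict(initial_simplex=np.array([[446,-78,87,tx,0]]+[[446+6*(i==0),-78+6*(i==1),87+6*(i==2),tx+.1*(i==3),.1*(i==4)] for i in range(5)]),maxiter=250))
    print(r.x.round(2),round(r.fun,3))
E
python3 fit.py
```

```text
top [1394 1084  104  107 8446]
scene [1252  704  105  108 8107]
[ 4.5024e+02 -8.1060e+01  8.4290e+01  1.5000e-01 -5.0000e-02] 0.16
[ 4.4688e+02 -8.0730e+01  8.4070e+01  1.6000e-01  5.0000e-02] 0.166
[ 4.4774e+02 -7.9090e+01  8.6050e+01  2.3000e-01  4.0000e-02] 0.162
```

The fit gives a tilt of about +0.2 rad, so the roll's +y side rests on the middle guide. The strips also put the lane centre at y ≈ −82. I'll re-grip around that centre.

```bash
python3 -m pendant '[[0,0,0,-0.005,0.03,0,1],[0,0,0,-0.01,0.055,0,1],[0,0,0,-0.011,0.06,0,1],[-0.036,0.445,0,-0.011,0.06,0,1],[-0.036,0.445,0,-0.01,0.045,-0.01,1],[-0.036,0.445,0,-0.006,0.023,-0.02,1],[0,0,0,0,0,-0.03,1],[0,0,0,0,0,-0.02,1],[0,0,0,0,0,-0.015,1],[0,0,0,0,0,0,1],[0,0,0,0,0,0,1]]'
```

```text
time: 39.7
tool_pos: [462.5, -81.6, 191.7]
ee_rot: [-1.71, -0.001, -1.499]
wrist_force: [1.1, -0.2, 0.9]
opening: 1.003
```

```bash
python3 -m pendant '[[0,0,0,0,0,-0.002,0.5],[0,0,0,0,0,0,0.5],[0,0,0,0,0,0,0.5],[0,0,0,0,0,0,0.5],[0,0,0,0,0,0,0.5]]' 15
```

```text
time: 40.33
tool_pos: [462.4, -81.6, 189.7]
ee_rot: [-1.711, -0.001, -1.499]
wrist_force: [0.6, -0.7, 0.4]
opening: 0.69
```

```bash
python3 -m pendant '[[0,0,0,0,-0.003,0.002,0.5],[0,0,0,0,0,0,0.5],[0,0,0,0,0,-0.004,0.5],[0,0,0,0,0,0,0.5],[0,0,0,0,0,0,0.5]]' 15; python3 -m pendant '[[0,0,0,0,0,0,0.8],[0,0,0,0,0,0,0.8],[0,0,0,0,0,0,0.8]]'; python3 - <<'E'
from h import *
get_image('scene');get_image('top')
for cam in ['scene','top']:print([(np.round(k['centre']).tolist(),round(k['conf'],2)) for k in tip_of('roll1',cam) if k['conf']>.3])
E
```

```text
time: 40.95
tool_pos: [462.7, -83.7, 188.7]
ee_rot: [-1.71, -0.001, -1.499]
wrist_force: [0.8, 1.0, 6.8]
opening: 0.693
time: 41.32
tool_pos: [462.1, -83.8, 187.7]
ee_rot: [-1.711, -0.001, -1.499]
wrist_force: [-0.1, 0.2, -0.1]
opening: 0.803
[([633.0, -280.0, 15.0], 0.83), ([447.0, -73.0, 89.0], 0.6), ([509.0, -292.0, 13.0], 0.58)]
[([635.0, -281.0, 10.0], 0.96), ([511.0, -293.0, 14.0], 0.82), ([449.0, -75.0, 86.0], 0.46)]
```

```bash
python3 -m pendant '[[0,0,0,0,0,0,0.5],[0,0,0,0,0,0,0.5],[0,0,0,0,0,0,0.5],[0,0,0,0,0,0.01,0.5],[0,0,0,0,0,0.015,0.5],[0,0,0,0,0,0,0.5]]' 15; python3 -m pendant '[[0,0,0,0,0,0,0.5],[0,0,0,0,0,0,0.5],[0,0,0,0,0,0,0.5]]' 40
```

```text
time: 42.28
tool_pos: [463.0, -84.1, 209.4]
ee_rot: [-1.708, -0.002, -1.499]
wrist_force: [-0.0, -0.9, -0.8]
opening: 0.693
time: 42.65
tool_pos: [462.1, -83.8, 207.7]
ee_rot: [-1.711, -0.0, -1.499]
wrist_force: [0.4, 0.0, -0.6]
opening: 0.68
```

The roll is still tilted in the grip. I'll set it on free bench at about (335,−205) so it sits flat, then re-grip it.

```bash
python3 -m pendant '[[0,0,0,0,0,0.025,0.5],[0,0,0,0,0,0.025,0.5],[0,0,0,-0.02,-0.02,0.01,0.5],[0.032,-0.445,0,-0.035,-0.033,0,0.5],[0.032,-0.445,0,-0.04,-0.037,0,0.5],[0.032,-0.445,0,-0.035,-0.035,0,0.5],[0,0,0,-0.029,-0.026,-0.02,0.5],[0,0,0,0,0,-0.05,0.5],[0,0,0,0,0,-0.06,0.5],[0,0,0,0,0,-0.03,0.5],[0,0,0,0,0,0,0.5],[0,0,0,0,0,0,0.5]]'
```

```text
time: 44.15
tool_pos: [335.5, -205.1, 128.7]
ee_rot: [-1.57, -0.002, -1.499]
wrist_force: [-0.4, 0.2, -0.3]
opening: 0.677
```

```bash
python3 -m pendant '[[0,0,0,0,0,-0.01,0.5],[0,0,0,0,0,-0.01,0.5],[0,0,0,0,0,-0.006,0.5],[0,0,0,0,0,0,0.5]]' 15
```

```text
time: 44.65
tool_pos: [334.8, -204.4, 106.8]
ee_rot: [-1.571, 0.0, -1.499]
wrist_force: [0.0, 0.3, -0.2]
opening: 0.688
```

```bash
python3 -m pendant '[[0,0,0,0,0,-0.003,0.5],[0,0,0,0,0,-0.003,0.5],[0,0,0,0,0,0,0.5],[0,0,0,0,0,0,0.85],[0,0,0,0,0,0,0.85],[0,0,0,0,0,0,0.85],[0,0,0,0,0,0,0.85],[0,0,0,0,0,0,0.5],[0,0,0,0,0,0,0.5],[0,0,0,0,0,0,0.5],[0,0,0,0,0,0,0.5]]' 15
```

```text
time: 46.02
tool_pos: [335.0, -204.5, 102.3]
ee_rot: [-1.571, -0.0, -1.499]
wrist_force: [-0.4, 1.2, 1.1]
opening: 0.638
```

```bash
python3 - <<'E'
from h import *
get_image('scene');get_image('top')
for cam in ['scene','top']:print([(np.round(k['centre']).tolist(),round(k['conf'],2)) for k in tip_of('roll1',cam) if k['conf']>.2])
E
```

```text
[([513.0, -293.0, 13.0], 0.93), ([633.0, -282.0, 20.0], 0.65), ([512.0, -293.0, 2.0], 0.43)]
[([510.0, -297.0, 15.0], 0.72), ([634.0, -282.0, 15.0], 0.56)]
```

```bash
python3 -m pendant '[[0,0,0,0,0,0,0.95],[0,0,0,0,0,0,0.95],[0,0,0,0,0,0,0.95],[0,0,0,0,0,0.05,1],[0,0,0,0,0,0.06,1],[0,0,0,-0.02,-0.06,0.04,1],[0,0,0,0,-0.06,0,1],[0,0,0,0,0,0,1]]';python3 - <<'E'
from h import *
get_image('scene');get_image('top')
for cam in ['scene','top']:print([(np.round(k['centre']).tolist(),round(k['conf'],2)) for k in tip_of('roll1',cam) if k['conf']>.2])
S=get_image('scene')[:,:,::-1].copy();T=get_image('top')[:,:,::-1].copy()
for cam,im in (('scene',S),('top',T)):
    m=cv2.inRange(cv2.cvtColor(im,cv2.COLOR_BGR2HSV),(20,130,50),(32,255,255));n,l,st,c=cv2.connectedComponentsWithStats(m)
    for k in range(1,n):
        if st[k,4]>60: print(cam,st[k],c[k].round(1),ray(cam,*c[k],25).round(1))
E
```

```text
time: 47.22
tool_pos: [319.1, -303.8, 223.1]
ee_rot: [-1.57, -0.004, -1.502]
wrist_force: [-1.2, 1.4, -0.4]
opening: 1.003
[([630.0, -284.0, 13.0], 0.64), ([336.0, -202.0, 1.0], 0.62), ([535.0, -26.0, -1.0], 0.62), ([510.0, -291.0, 14.0], 0.58)]
[([338.0, -205.0, -6.0], 0.96), ([634.0, -282.0, 12.0], 0.74), ([512.0, -296.0, 13.0], 0.67)]
scene [315 148  21  24 422] [324.7 159.3] [ 340.1 -201.5   25. ]
top [333 203  16 104 451] [340.4 255.4] [539.5 -35.5  25. ]
top [367 229  12  75 123] [372.5 266.4] [ 508.  -118.9   25. ]
top [397 319  25  24 382] [408.6 330.9] [ 338.5 -205.1   25. ]
```

```bash
python3 -m pendant '[[0,0,0,0.012,0.06,0,1],[0,0,0,0.0115,0.064,-0.02,1],[0,0,0,0,0,-0.05,1],[0,0,0,0,0,-0.05,1],[0,0,0,0,0,-0.026,1],[0,0,0,0,0,0,1],[0,0,0,0,0,0,1]]'
```

```text
time: 48.4
tool_pos: [338.2, -201.4, 106.2]
ee_rot: [-1.57, -0.001, -1.498]
wrist_force: [0.0, -0.2, -0.7]
opening: 1.0
```

```bash
python3 -m pendant '[[0,0,0,0,-0.004,-0.005,1],[0,0,0,0,0,0,1],[0,0,0,0,0,0,0.5],[0,0,0,0,0,0,0.5],[0,0,0,0,0,0,0.5],[0,0,0,0,0,0,0.5],[0,0,0,0,0,0,0.5],[0,0,0,0,0,0.05,0.5],[0,0,0,0,0,0.07,0.5],[0,0,0,0,0,0.06,0.5],[0,0,0,0,0,0,0.5]]' 20
```

```text
time: 49.78
tool_pos: [339.2, -206.0, 248.9]
ee_rot: [-1.566, -0.007, -1.499]
wrist_force: [-0.1, -0.1, -1.6]
opening: 0.64
```

```bash
python3 -m pendant '[[0,0,0,0.02,0.02,0,0.5],[0,0,0,0.035,0.035,0,0.5],[-0.036,0.445,0,0.038,0.039,0,0.5],[-0.036,0.445,0,0.035,0.037,0,0.5],[-0.036,0.445,0,0.026,0.025,-0.02,0.5],[0,0,0,0,0,-0.026,0.5],[0,0,0,0,0,0,0.5],[0,0,0,0,0,0,0.5]]'
```

```text
time: 50.78
tool_pos: [460.7, -80.0, 208.5]
ee_rot: [-1.712, -0.002, -1.499]
wrist_force: [0.0, 0.1, -1.8]
opening: 0.639
```

Shift y by −1.2 mm, then lower in small steps.

```bash
python3 -m pendant '[[0,0,0,0,-0.002,-0.008,0.5],[0,0,0,0,0,-0.007,0.5],[0,0,0,0,0,0,0.5],[0,0,0,0,0,0,0.5]]';python3 -m pendant '[[0,0,0,0,0,-0.005,0.5],[0,0,0,0,0,-0.005,0.5],[0,0,0,0,0,0,0.5],[0,0,0,0,0,0,0.5]]'
```

```text
time: 51.28
tool_pos: [461.0, -81.5, 196.9]
ee_rot: [-1.711, -0.002, -1.499]
wrist_force: [0.2, 0.0, -0.2]
opening: 0.642
time: 51.78
tool_pos: [461.0, -81.4, 188.7]
ee_rot: [-1.711, -0.002, -1.499]
wrist_force: [0.3, -0.4, -1.3]
opening: 0.643
```

No contact well below the guide tops, so it's inside the lane. Lower and release.

```bash
python3 -m pendant '[[0,0,0,0,0,-0.003,0.5],[0,0,0,0,0,0,0.5],[0,0,0,0,0,0,0.5]]';python3 -m pendant '[[0,0,0,0,0,0,0.85],[0,0,0,0,0,0,0.85],[0,0,0,0,0,0,0.9],[0.036,-0.445,0,0.005,0,0.04,0.9],[0.036,-0.445,0,0.005,0,0.06,1],[0.036,-0.445,0,0,-0.04,0,1],[0,0,0,0.01,-0.06,0,1],[0,0,0,0.01,-0.07,0,1],[0,0,0,0.01,-0.05,0,1],[0,0,0,0.01,-0.035,0,1],[0,0,0,0.005,-0.01,0,1],[0,0,0,0,0,-0.05,1],[0,0,0,0,0,-0.06,1],[0,0,0,0,0,0,1],[0,0,0,0,0,0,1]]';python3 - <<'E'
from h import *
get_image('scene');get_image('top')
for cam in ['scene','top']:print([(np.round(k['centre']).tolist(),round(k['conf'],2)) for k in tip_of('roll1',cam) if k['conf']>.2])
E
```

```text
time: 52.15
tool_pos: [461.0, -81.4, 186.4]
ee_rot: [-1.711, -0.002, -1.499]
wrist_force: [-0.2, -0.1, -0.4]
opening: 0.641
time: 54.02
tool_pos: [505.7, -293.3, 179.9]
ee_rot: [-1.57, -0.002, -1.498]
wrist_force: [-0.3, -1.2, -0.2]
opening: 1.0
[([512.0, -292.0, 13.0], 0.87), ([630.0, -283.0, 16.0], 0.64)]
[([631.0, -284.0, 10.0], 0.78), ([510.0, -296.0, 15.0], 0.59)]
```

```bash
python3 -m pendant '[[0,0,0,0.0065,-0.002,-0.01,1],[0,0,0,0,0,-0.03,1],[0,0,0,0,0,-0.03,1],[0,0,0,0,0,-0.0125,1],[0,0,0,0,0,0,1],[0,0,0,0,0,0,0.5],[0,0,0,0,0,0,0.5],[0,0,0,0,0,0,0.5],[0,0,0,0,0,0,0.5],[0,0,0,0,0,0,0.5]]' 20; python3 - <<'E'
from h import *
for i in range(3):get_image('scene');get_image('top')
for n in('roll1','carton1'):
  for cam in ['scene','top']:print([(np.round(k['centre']).tolist(),round(k['conf'],2)) for k in search_frame(n,cam)])
E
```

```text
time: 55.48
tool_pos: [510.3, -295.1, 112.8]
ee_rot: [-1.57, -0.001, -1.499]
wrist_force: [-0.3, 1.0, 1.8]
opening: 0.638
[([637.0, -270.0, 56.0], 0.71), ([524.0, -284.0, 50.0], 0.48)]
[([627.0, -278.0, 52.0], 0.76), ([607.0, -272.0, 8.0], 0.18)]
[([511.0, 29.0, 120.0], 0.79), ([562.0, 34.0, 114.0], 0.72)]
[([564.0, 28.0, 114.0], 0.75), ([502.0, 22.0, 121.0], 0.73)]
```

```bash
python3 -m pendant '[[0,0,0,0,0,0.03,0.5],[0,0,0,0,0,0.045,0.5],[0,0,0,0,0,0.05,0.5],[0,0,0,0,0,0.045,0.5],[0,0,0,-0.006,0.025,0,0.5],[0,0,0,-0.011,0.05,0,0.5],[0,0,0,-0.013,0.06,0,0.5],[-0.034,0.445,0,-0.013,0.06,0,0.5],[-0.034,0.445,0,-0.011,0.045,-0.01,0.5],[-0.034,0.445,0,-0.008,0.027,-0.02,0.5],[0,0,0,0,0,-0.02,0.5],[0,0,0,0,0,0,0.5],[0,0,0,0,0,0,0.5]]'; python3 - <<'E'
from h import *
R=Rl(.08)
c=np.array([447,-82,83.])+R@np.array([200,0,20.])
for cam in ('scene','top'):
    im=get_image(cam);u,v=proj(cam,c);print(cam,u,v,im[int(v)-3:int(v)+4:3,int(u)-9:int(u)+10:3].tolist())
b=cv2.imread('pics/b.png')[:,:,::-1];u,v=proj('scene',c);print('before',b[int(v)-3:int(v)+4:3,int(u)-9:int(u)+10:3].tolist())
E
```

```text
time: 57.6
tool_pos: [460.1, -81.1, 207.9]
ee_rot: [-1.712, -0.001, -1.499]
wrist_force: [-0.5, -0.8, -2.0]
opening: 0.638
scene 273.55396215440567 245.2623721997352 [[[170, 150, 104], [163, 145, 103], [161, 143, 104], [161, 144, 103], [160, 143, 103], [172, 151, 105], [170, 150, 103]], [[172, 152, 105], [168, 149, 103], [159, 142, 103], [148, 136, 117], [152, 138, 114], [172, 152, 106], [165, 148, 113]], [[152, 133, 91], [171, 152, 105], [171, 151, 106], [167, 148, 106], [172, 152, 106], [172, 155, 121], [110, 94, 60]]]
top 351.157676771081 210.85648077588831 [[[64, 70, 69], [66, 74, 73], [58, 61, 60], [55, 56, 52], [88, 86, 70], [135, 125, 96], [143, 132, 99]], [[57, 59, 57], [70, 80, 77], [54, 58, 53], [61, 71, 67], [63, 71, 69], [61, 65, 63], [61, 65, 63]], [[74, 82, 80], [67, 73, 71], [64, 69, 67], [72, 77, 77], [64, 74, 73], [66, 75, 73], [65, 72, 68]]]
before [[[144, 132, 114], [142, 130, 113], [137, 127, 110], [137, 127, 109], [135, 123, 107], [150, 139, 119], [153, 140, 121]], [[139, 127, 111], [144, 132, 115], [148, 136, 118], [137, 125, 109], [137, 126, 110], [136, 125, 109], [147, 134, 115]], [[121, 110, 96], [134, 122, 106], [152, 139, 120], [148, 136, 117], [137, 125, 109], [152, 138, 120], [84, 76, 66]]]
```

The yellow roll is under the hood at the stop. Lower the white one.

```bash
python3 -m pendant '[[0,0,0,0.001,0,-0.008,0.5],[0,0,0,0,0,-0.01,0.5],[0,0,0,0,0,-0.006,0.5],[0,0,0,0,0,0,0.5],[0,0,0,0,0,0,0.5]]'
```

```text
time: 58.32
tool_pos: [461.5, -81.5, 189.2]
ee_rot: [-1.711, -0.001, -1.499]
wrist_force: [-0.0, 0.5, -2.3]
opening: 0.643
```

```bash
python3 -m pendant '[[0,0,0,0,0,-0.004,0.5],[0,0,0,0,0,0,0.5],[0,0,0,0,0,0,0.5]]';python3 -m pendant '[[0,0,0,0,0,0,0.85],[0,0,0,0,0,0,0.85],[0,0,0,0,0,0,0.9],[0.036,-0.445,0,0.005,0,0.04,0.9],[0.036,-0.445,0,0.005,0,0.06,1],[0.036,-0.445,0,0.02,-0.04,0,1],[0,0,0,0.03,-0.06,0,1],[0,0,0,0.04,-0.06,0,1],[0,0,0,0.04,-0.045,0,1],[0,0,0,0.035,-0.03,0,1],[0,0,0,0.03,-0.018,0,1],[0,0,0,0.0075,0,-0.05,1],[0,0,0,0,0,-0.06,1],[0,0,0,0,0,0,1],[0,0,0,0,0,0,1]]';python3 - <<'E'
from h import *
get_image('scene');get_image('top')
for cam in ['scene','top']:print([(np.round(k['centre']).tolist(),round(k['conf'],2)) for k in tip_of('roll1',cam) if k['conf']>.2])
E
```

```text
time: 58.7
tool_pos: [461.4, -81.4, 186.0]
ee_rot: [-1.711, -0.001, -1.499]
wrist_force: [-0.2, -0.4, -1.4]
opening: 0.639
time: 60.58
tool_pos: [632.0, -284.2, 179.6]
ee_rot: [-1.569, -0.001, -1.499]
wrist_force: [-0.1, -0.3, 0.7]
opening: 1.001
[([664.0, 35.0, 50.0], 0.75), ([629.0, -283.0, 13.0], 0.72), ([583.0, -71.0, 64.0], 0.71)]
[([584.0, -71.0, 67.0], 0.71), ([633.0, -283.0, 13.0], 0.63)]
```

```bash
python3 -m pendant '[[0,0,0,-0.0005,0.001,-0.01,1],[0,0,0,0,0,-0.03,1],[0,0,0,0,0,-0.03,1],[0,0,0,0,0,-0.0125,1],[0,0,0,0,0,0,1],[0,0,0,0,0,0,0.5],[0,0,0,0,0,0,0.5],[0,0,0,0,0,0,0.5],[0,0,0,0,0,0,0.5],[0,0,0,0,0,0,0.5]]' 20
```

```text
time: 62.02
tool_pos: [631.2, -282.9, 112.4]
ee_rot: [-1.57, -0.0, -1.499]
wrist_force: [-0.6, 1.2, 1.9]
opening: 0.631
```

```bash
python3 -m pendant '[[0,0,0,0,0,0.03,0.5],[0,0,0,0,0,0.045,0.5],[0,0,0,0,0,0.05,0.5],[0,0,0,0,0,0.045,0.5],[0,0,0,-0.02,0.02,0,0.5],[0,0,0,-0.033,0.04,0,0.5],[0,0,0,-0.04,0.048,0,0.5],[0,0,0,-0.04,0.048,0,0.5],[-0.034,0.445,0,-0.035,0.042,0,0.5],[-0.034,0.445,0,-0.025,0.034,-0.01,0.5],[-0.034,0.445,0,-0.02,0.02,-0.02,0.5],[0,0,0,0,0,-0.02,0.5],[0,0,0,0,0,0,0.5],[0,0,0,0,0,0,0.5]]'
```

```text
time: 63.78
tool_pos: [460.9, -81.9, 207.9]
ee_rot: [-1.711, -0.001, -1.499]
wrist_force: [-0.6, -0.1, -1.0]
opening: 0.631
```

```bash
python3 -m pendant '[[0,0,0,0,0.0005,-0.008,0.5],[0,0,0,0,0,-0.01,0.5],[0,0,0,0,0,-0.006,0.5],[0,0,0,0,0,0,0.5],[0,0,0,0,0,0,0.5]]'
```

```text
time: 64.4
tool_pos: [460.7, -81.1, 188.8]
ee_rot: [-1.711, -0.001, -1.499]
wrist_force: [-0.0, -0.2, -1.6]
opening: 0.632
```

```bash
python3 -m pendant '[[0,0,0,0,0,-0.0035,0.5],[0,0,0,0,0,0,0.5],[0,0,0,0,0,0,0.85],[0,0,0,0,0,0,0.85],[0,0,0,0,0,0,0.9],[0.034,-0.445,0,0.005,0,0.04,0.9],[0.034,-0.445,0,0.005,0,0.06,1],[0.034,-0.445,0,0.02,0.03,0,0.5],[0,0,0,0.035,0.045,0,0],[0,0,0,0.04,0.05,0,0],[0,0,0,0.04,0.05,0,0],[0,0,0,0.035,0.042,0,0],[0,0,0,0.017,0.024,0,0],[0,0,0,0,0,0,0],[0,0,0,0,0,0,0],[0,0,0,0,0,0,0]]';python3 - <<'E'
from h import *
get_image('scene');get_image('top');snap('scene','q.png',(190,120,430,300),3)
for n in ('roll1','carton1','ready_top','core'):
  for cam in ['scene','top']:print(n,[(np.round(k['centre']).tolist(),round(k['conf'],2)) for k in tip_of(n,cam) if k['conf']>.3])
E
```

```text
time: 66.4
tool_pos: [617.8, 110.8, 266.2]
ee_rot: [-1.571, -0.0, -1.5]
wrist_force: [-0.7, 0.1, -0.7]
opening: 0.08
roll1 [([525.0, -79.0, 76.0], 0.61), ([582.0, -70.0, 67.0], 0.58), ([533.0, 465.0, 6.0], 0.57)]
roll1 [([582.0, -72.0, 66.0], 0.88), ([524.0, -78.0, 73.0], 0.7), ([504.0, 23.0, 75.0], 0.57)]
carton1 []
carton1 [([504.0, 26.0, 74.0], 0.63), ([565.0, 33.0, 62.0], 0.62), ([673.0, -67.0, 52.0], 0.6)]
ready_top [([618.0, 115.0, 83.0], 0.59)]
ready_top []
core [([531.0, 467.0, 5.0], 0.6)]
core [([531.0, 468.0, 4.0], 0.72)]
```

View pics/q.png

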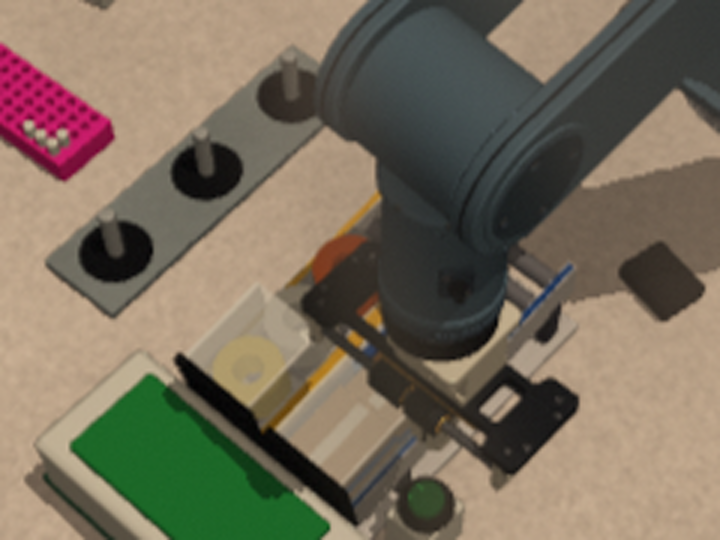

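The queue is complete: yellow (245,370) under the hood, then white and orange, and the spindles are empty. Now approach the button.

```bash
python3 -m pendant '[[0,0,0,0.0005,0.001,-0.03,0],[0,0,0,0,0,-0.04,0],[0,0,0,0,0,-0.03,0],[0,0,0,0,0,-0.012,0],[0,0,0,0,0,0,0],[0,0,0,0,0,0,0]]';python3 -m pendant '[[0,0,0,0,0,-0.004,0],[0,0,0,0,0,-0.003,0],[0,0,0,0,0,0,0],[0,0,0,0,0,0,0]]'
```

```text
time: 67.7
tool_pos: [619.3, 112.6, 177.6]
ee_rot: [-1.569, -0.0, -1.499]
wrist_force: [0.0, 0.5, 0.5]
opening: 0.005
time: 68.2
tool_pos: [618.6, 112.6, 170.8]
ee_rot: [-1.571, -0.0, -1.499]
wrist_force: [-0.2, 0.1, -0.4]
opening: 0.006
```

```bash
python3 -m pendant '[[0,0,0,0,0,-0.004,0],[0,0,0,0,0,0,0],[0,0,0,0,0,0,0]]';python3 -m pendant '[[0,0,0,0,0,-0.004,0],[0,0,0,0,0,0,0],[0,0,0,0,0,0,0]]';python3 -m pendant '[[0,0,0,0,0,-0.003,0],[0,0,0,0,0,0,0],[0,0,0,0,0,0,0]]'
```

```text
time: 68.58
tool_pos: [618.6, 112.5, 167.4]
ee_rot: [-1.571, -0.0, -1.499]
wrist_force: [0.1, 0.5, -0.4]
opening: 0.005
time: 68.95
tool_pos: [618.9, 112.6, 164.7]
ee_rot: [-1.57, -0.0, -1.499]
wrist_force: [0.5, 0.2, 2.5]
opening: 0.004
time: 69.32
tool_pos: [618.9, 112.6, 162.2]
ee_rot: [-1.57, -0.0, -1.499]
wrist_force: [0.3, 0.6, 3.8]
opening: 0.007
```

```bash
python3 -m pendant '[[0,0,0,0,0,-0.003,0],[0,0,0,0,0,0,0],[0,0,0,0,0,0,0]]';python3 -m pendant '[[0,0,0,0,0,-0.0025,0],[0,0,0,0,0,0,0],[0,0,0,0,0,0,0]]'
```

```text
time: 69.7
tool_pos: [618.9, 112.6, 160.3]
ee_rot: [-1.57, -0.0, -1.499]
wrist_force: [-1.3, -0.2, 8.1]
opening: 0.008
time: 70.08
tool_pos: [618.9, 112.6, 160.1]
ee_rot: [-1.569, -0.0, -1.499]
wrist_force: [-5.2, -1.0, 18.8]
opening: 0.007
```

Force rises to 19 N with no further travel, so the button is bottomed. Release, back off and check.

```bash
python3 -m pendant '[[0,0,0,0,0,0.02,0],[0,0,0,0,0,0.05,0],[0,0,0,0,0,0.06,0],[0,0,0,-0.02,0.05,0,0],[0,0,0,-0.03,0.07,0,0],[0,0,0,-0.03,0.07,0,0],[0,0,0,-0.02,0.04,0,0],[0,0,0,0,0,0,0],[0,0,0,0,0,0,0],[0,0,0,0,0,0,0]]';python3 - <<'E'
from h import *
get_image('scene');get_image('top')
for n in ('roll1','carton1','ready_top','core','marker','tube_rack'):
  for cam in ['scene','top']:print(n,[(np.round(k['centre']).tolist(),round(k['conf'],2)) for k in tip_of(n,cam) if k['conf']>.3])
E
```

```text
time: 71.32
tool_pos: [539.3, 295.3, 261.3]
ee_rot: [-1.571, -0.001, -1.501]
wrist_force: [-0.1, 0.0, 0.8]
opening: 0.006
roll1 [([526.0, -75.0, 77.0], 0.85), ([582.0, -71.0, 64.0], 0.77)]
roll1 [([586.0, -73.0, 65.0], 0.92), ([525.0, -78.0, 72.0], 0.81)]
carton1 [([504.0, 24.0, 75.0], 0.81), ([568.0, 30.0, 64.0], 0.78), ([533.0, -22.0, -0.0], 0.53)]
carton1 [([504.0, 23.0, 73.0], 0.9), ([566.0, 29.0, 64.0], 0.59)]
ready_top [([615.0, 111.0, 85.0], 0.7), ([683.0, 236.0, 4.0], 0.51), ([525.0, -77.0, 78.0], 0.38)]
ready_top [([649.0, 313.0, 1.0], 0.68), ([671.0, -66.0, 49.0], 0.67), ([614.0, 108.0, 84.0], 0.57), ([583.0, -72.0, 65.0], 0.56)]
core [([532.0, 467.0, 5.0], 0.72)]
core [([536.0, 466.0, 5.0], 0.43)]
marker [([687.0, 233.0, 1.0], 0.63)]
marker [([688.0, 240.0, -1.0], 0.61), ([532.0, -30.0, -3.0], 0.51)]
tube_rack [([594.0, -487.0, 2.0], 0.72)]
tube_rack [([591.0, -485.0, 2.0], 0.77), ([648.0, 311.0, 0.0], 0.49)]
```

```bash
python3 -c "from bench import *; print(sign_off())"
```

```text
the job is handed in; nothing more can be done
None
```

I finished the changeover and signed off at about 71 s of the 208 s allowed; no verdict was reported.

- **Core:** it is in the red tray. Both cameras put it at about (533, 467), resting at floor height.
- **Cartons:** all three are queued on the blue lane. The two the cameras can see are about 63 mm apart. I saw the third under the hood at the stop in the pictures.
- **Rolls:** yellow, white and orange are queued in that order on the yellow lane. White and orange are about 58 mm apart. Yellow showed at the stop under the hood in the last picture, and all three spindles are empty.
- **Button:** I pressed it about 6 mm, until the force rose to 19 N with no further travel, then let it go. The cameras then put its top back at 84–85 mm.
- **Bystanders:** the marker and tube rack are where they were.

Two placings had to be mended:
- **First carton:** it did not roll when first set down, so I re-gripped it about 4 mm to the left and it ran to the stop.
- **Yellow roll:** it caught on the middle guide and tilted. I set it flat on free bench, gripped it again, and placed it about 3 mm further right.

- **Checks that failed or disagreed:** the networks never reported the yellow roll under its hood, so its place rests on the pictures. They also gave a few false hits, and the camera estimates of the lane centre varied by about 4 mm.

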